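# Pin and clip the laptop stand

### The job

The hinge pin of the laptop stand on the desk has worked its way out. Push it gently fully home by its head, then take the orange-gripped hairpin clip from its caddy and slide its straight leg down through the hole in the pin's end (feel for the hole, no hard pressing) until the sprung leg snaps round the shank and the clip sits fully down, square across the pin. Let go of it, and leave the other things on the desk as they are.

Things in the scene. Friction and masses are not known exactly. Their poses are not given: they have to be found in the camera images.
- stand: Laptop stand, heavy, does not move: grey base plate 280 x 150 x 8 mm, blue fork, sloping aluminium deck. Origin on the desk under the fork's middle; x from the fork to the deck, y along the hinge pin, z up. The fork spans 40 mm along y and 36 mm along x, its top is 84 mm above the desk. The deck begins 45 mm from the pin's axis and is at most 70 mm above the desk.
- cheek (a point): Point on the pin's axis, 70 mm above the desk, on the outer face of the fork's left cheek, where the drilled end comes out. Axes as stand; y points out of the cheek. With the pin home the hole's centre is 10 to 32 mm outside this face: it differs from pin to pin and must be found by sight or feel. The pin ends 12 mm beyond the hole's centre. With the pin drawn out the hole is hidden in the fork.
- pin (a joint): How far the steel hinge pin (18 mm in diameter, level) is pushed in, in m: 0 is drawn out, 0.046 is home, head against the fork. It slides along y of stand against about 8 N of friction and stays where it is left. The hole in its end is cut vertically right through: 6.6 mm square with black walls, in the middle of the shank.
- pin_head (a point): Centre of the outer face of the pin's round head (28 mm in diameter, 8 mm thick, 70 mm above the desk), at the end opposite to the hole. Pushing on this face along +y of stand drives the pin home; it then stands 68 mm behind cheek.
- clip_grip (a point): Centre of the orange grip of the loose hairpin clip (about 50 g, 5 mm steel wire), 26 mm (x) by 10 mm (y) by 28 mm (z); pinch it across the 10 mm, along y. z is up, legs point to -z. A cross wire between the legs, its underside 29 mm below this centre, comes to rest on top of the shank. The clip must stand with its y axis along the pin; the sprung leg may be on either side of the pin.
- clip_seat (a point): Point on the centre line of the clip's straight leg, at x = -4 mm, z = -37 mm from clip_grip, that lies on the pin's axis, 70 mm above the desk, when the clip is fully down (it may rest up to 1 mm lower). Same axes.
- clip_tip (a point): Centre of the flat lower end of the clip's straight leg, 26 mm below clip_seat on the leg's line. Same axes. It touches the top of the shank when 79 mm above the desk.
- spring (a joint): How far the clip's sprung leg is spread, in rad; 0 at rest. It is on the +x side of the straight leg, flared at its lower end (25 mm below clip_seat), waist 9 mm below it. When the straight leg is in the hole, the sprung leg meets the shank with the clip about 15 to 20 mm above its seat; a downward push of up to about 10 N spreads it, then it snaps round and draws the clip down.
- slot (a point): Mouth of the slot in the teal caddy (70 x 50 x 36 mm, fixed), 36 mm above the desk, slot 20.5 mm (x) by 7 mm (y), 30 mm deep. The clip stands in it, legs down, and lifts straight out.
- bottle_c (a point): White bottle with a blue label, 56 mm in diameter, 170 mm high; bystander. Point half-way up.
- buds_c (a point): Clear cup, 72 mm wide, 75 mm high; bystander. Point half-way up.
- mug_c (a point): Pink mug, 72 mm wide, 85 mm high; bystander. Point half-way up.
- lipstick_c (a point): Red lipstick standing on end, 22 mm in diameter, 70 mm high; bystander. Point half-way up.
- spare_c (a point): Clear small-parts box, 75 x 55 x 22 mm; bystander. Point half-way up.
- hexdriver_c (a point): Screwdriver lying on the desk; bystander. Point near its middle.
- phone_c (a point): Phone lying flat, 150 x 72 x 9 mm; bystander. Point half-way up.

How it is judged:
On the way, in this order (a step that is already met when the one before it is completed fails the run):
1. the pin is fully home (within 2 mm) (value of joint pin above 0.044 m), for 0.2 s.
2. with the pin home and the straight leg in the hole, the shank spreads the sprung leg (value of joint pin above 0.044 m and x of clip_seat in the frame of cheek between -0.003 and 0.003 m and y of clip_seat in the frame of cheek between 0.007 and 0.035 m and angle between clip_seat's own z axis and vertical below 0.2 rad and z of clip_seat in the frame of cheek below 0.025 m and value of joint spring above 0.04 rad), for 0.03 s.
At the end, for the whole second after the job is handed in: The pin is home within 2 mm; the clip's straight leg stands upright (within 0.2 rad) through the pin's hole, its seat point within 3 mm of the pin's axis sideways and at most 2.5 mm above it, its y axis along the pin within 0.35 rad; it is released and at rest (value of joint pin above 0.044 m and x of clip_seat in the frame of cheek between -0.003 and 0.003 m and y of clip_seat in the frame of cheek between 0.007 and 0.035 m and angle between clip_seat's own z axis and vertical below 0.2 rad and z of clip_seat in the frame of cheek between -0.004 and 0.0025 m and angle between the y axis of clip_seat and the y axis of cheek, either way round below 0.35 rad and linear speed of clip below 0.02 m/s and contact force between clip and the fingers below 0.1 N); the robot touches nothing.
It fails at once if the stand or its pin is pressed with more than 32 N by the gripper or by the clip (contact force between stand and the arm above 32 N or contact force between stand and the fingers above 32 N or contact force between stand and clip above 32 N).
It fails at once if one of the other things on the desk is moved by more than 30 mm (distance of any of bottle_c, buds_c, mug_c, lipstick_c, spare_c, hexdriver_c, phone_c from where it was at the start of the episode above 0.03 m).
It also fails if it takes over 72 s, if anything falls off the work surface, if the arm or the gripper's body presses on something with over 40 N, if the wrist force passes 120 N, or if a joint passes its speed limit or range.

### The arm

A 7-joint arm with a two-finger parallel gripper is mounted at the origin on the work surface. World frame = base frame: x ahead of the robot, y to its left, z up, the work surface at z = 0. Lengths are in m, angles in rad, forces in N, time in s.
With the tool pointing down it reaches from about 0.425 to 0.925 m from the base axis. Payload 6.8 kg.
Tool frame: the origin (TCP) lies at the very end of the fingers, on their centre line; the grasp point (between the pads) lies 19 mm behind it; y points along the fingers, x is the direction in which the jaws open and shut, and the axes are right-handed (so a half turn about y gives the same grasp; the last joint's range is limited). The gripper opens to 85 mm and grips with 20 to 120 N. Pads are 22 mm wide; open, the fingers measure 114 mm over their backs; the gripper's body (76 mm by 85 mm) begins 54 mm behind the grasp point. The pads swing forward as they close: fully open they stand 13 mm farther back than shut.
Start: joints at [1.178, 0.477, 0.022, 1.555, -0.011, 1.109, -0.083], TCP at [0.19, -0.648, 0.231] pointing down, gripper open.
Joint ranges: [-2.96, 2.96], [-0.34, 2.1], [-1.41, 1.46], [0.24, 2.44], [-1.37, 4.51], [0.17, 1.92], [-2.96, 2.96]. Speed limits (rad/s): [2.39, 2.39, 3.14, 3.14, 3.14, 3.14, 3.14].

### API

Orientations are given as a rotation vector (axis times angle).
In Python, from bench import r, imaging gives the robot as it stands.
- The arm moves only by the shell command python3 -m jog 'ROWS' [FORCE]. ROWS is text: rows parted by semicolons, each of 7 numbers parted by spaces: the turn, a rotation vector about the tool's x, y, z in degrees, then the shift along the tool's x, y, z in mm, then the opening, from 0 (shut) to 1 (fully open). A call has exactly 5 rows; each row shifts and turns the commanded pose from where the row before left it, along the tool's axes as they then stand; what a row does not reach is not made up. A row lasts 1/12 s, in which the tool goes at most 41.7 mm and 7.16 degrees, less where a joint would pass 70% of its speed; a pose out of reach is approached as far as the arm can. A call with a gripper value outside its range is refused whole. The fingers move at their own pace and stop on an object; FORCE is the grip in N (left out, the last holds). Time passes only in rows, so rows that do not move let the fingers close, or fill a call up. It gives the time, the measured TCP pose, the force and the opening at its end, in the units of the state.
- r.get_obs(): the state, without advancing time (a new reading comes with each control period).
- imaging.grab_frame(name): name is "side" or "top" or "wrist"; returns a dict with "color" (400x640x3 uint8, red, green, blue), "z_map" (400x640 float32, m along the optical axis (not along the pixel's ray), 0 where there is no reading), "fx", "fy", "cx", "cy" (pixels), "world_to_cam" (4x4, takes a point from world to camera coordinates); the wrist camera has in their place "hand_eye" (4x4, takes a point from camera to tool coordinates, whose origin is the TCP and whose axes are the tool frame's). Camera axes: x right, y up, looking along -z (the intrinsics and any distortion apply to the point x, -y, -z); pixel columns grow to the right and rows downward; lengths in m; the calibration is good to about 2 mm. A picture is of the moment at which its call begins: read the wrist's pose just before it.
- r.hand_in(): hands the job in, once; it reports no verdict.
The state is a dict: "clock": time; "joints": joint angles; "qvel": joint speeds; "tau": joint torques, N m; "tcp_pos": TCP position; "orientation": TCP orientation; "contact_force": force on the tool from outside, world axes, zero at the start; "moment": the same for the moment, N m; "grip_width": finger opening in m.
Only numpy, scipy, OpenCV 4.12 (cv2) and the standard library are available. Lean on these libraries where they do the work, as an engineer would, in place of code of your own. Each camera call takes 0.05 s, during which the arm holds its last target.

## Working session

There is one attempt and no reset: what is moved stays moved. The work goes in short steps, Python scripts to look and compute and a shell command to move; the robot and the scene stay as the last step left them, time stands still between calls to the robot, and variables do not carry over. Pictures are saved under pics/ and viewed, and the job is handed in when it is done.

```bash
ls; mkdir -p pics; python3 - <<'E'
from bench import r, imaging
import cv2, numpy as np
o=r.get_obs()
for k,v in o.items(): print(k,np.round(v,4))
for n in ("side","top","wrist"):
    f=imaging.grab_frame(n)
    cv2.imwrite(f"pics/{n}0.png",f["color"][:,:,::-1])
    np.savez(f"pics/{n}0.npz",**f)
    print(n,f["fx"],f["fy"],f["cx"],f["cy"]); print(np.round(f.get("world_to_cam",f.get("hand_eye")),4)); print([k for k in f])
E
```

```text
pics
clock 0.0
joints [ 1.1779  0.4778  0.0223  1.5565 -0.0115  1.1093 -0.0831]
qvel [ 0.0005 -0.0008  0.     -0.     -0.0001 -0.0008  0.0005]
tau [-9.00000e-04 -5.96456e+01  1.60770e+00 -2.81202e+01  1.25000e-02
  9.50000e-03 -0.00000e+00]
tcp_pos [ 0.1895 -0.6472  0.2303]
orientation [-1.3295  0.998  -0.9954]
contact_force [-0.4199 -0.6299 -0.3493]
moment [0.0277 0.0284 0.0445]
grip_width 0.0856
side 462.759567134029 462.759567134029 312.9979582518755 192.5879983819103
[[-0.9279 -0.3722 -0.0196  0.4727]
 [ 0.2678 -0.7023  0.6596 -0.1778]
 [-0.2592  0.6068  0.7514 -1.3224]
 [ 0.      0.      0.      1.    ]]
['color', 'z_map', 'fx', 'fy', 'cx', 'cy', 'world_to_cam']
top 440.8362799959571 440.8362799959571 321.5935469934039 194.24825543300278
[[-1.1900e-02 -9.9990e-01  6.0000e-04  1.9100e-02]
 [ 9.9520e-01 -1.1800e-02  9.7500e-02 -5.0080e-01]
 [-9.7500e-02  1.8000e-03  9.9520e-01 -1.2733e+00]
 [ 0.0000e+00  0.0000e+00  0.0000e+00  1.0000e+00]]
['color', 'z_map', 'fx', 'fy', 'cx', 'cy', 'world_to_cam']
wrist 303.84097267304503 303.84097267304503 319.80130118757313 198.24076095468612
[[ 1.000e+00  9.000e-04  6.000e-04  2.000e-04]
 [ 3.000e-04  2.877e-01 -9.577e-01 -1.421e-01]
 [-1.000e-03  9.577e-01  2.877e-01  7.290e-02]
 [ 0.000e+00  0.000e+00  0.000e+00  1.000e+00]]
['color', 'z_map', 'fx', 'fy', 'cx', 'cy', 'hand_eye']
```

View pics/side0.png

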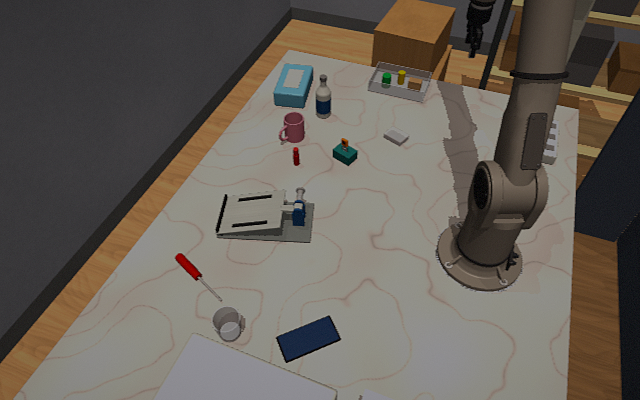

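View pics/top0.png

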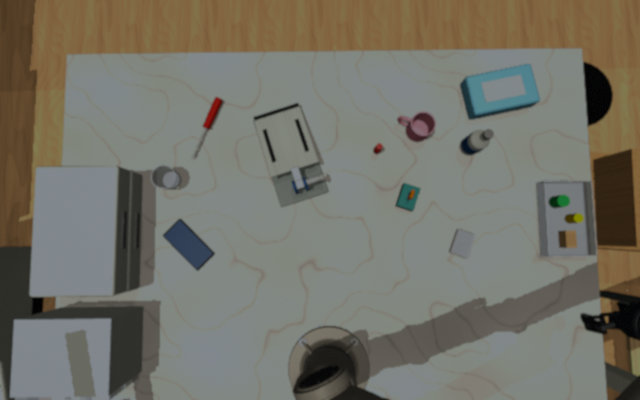

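View pics/wrist0.png

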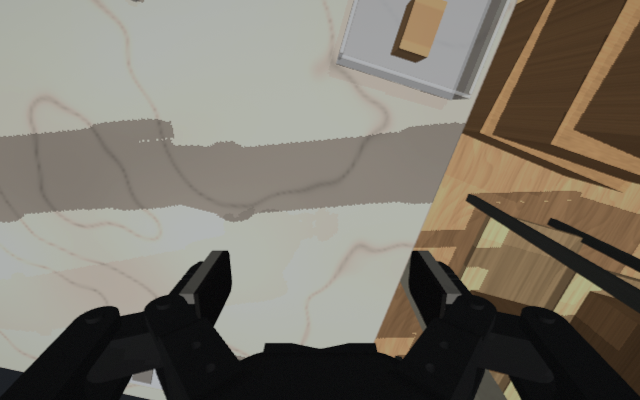

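The side view shows the stand at about (270,215) with the pin head near (300,190), the caddy with the orange grip at (345,150), and lipstick and mug behind the caddy. The top view shows the fork at about (300,182), with the pin head sticking out to the right (-y) at (325,180), and the caddy at (408,196).

```bash
python3 - <<'E'
import cv2, numpy as np
def crop(n,x0,y0,x1,y1,s,out):
    c=np.load(f"pics/{n}0.npz")["color"][y0:y1,x0:x1,::-1]
    cv2.imwrite(out,cv2.resize(c,None,fx=s,fy=s,interpolation=cv2.INTER_CUBIC))
crop("top",240,95,350,215,5,"pics/top0_stand.png")
crop("side",205,170,325,250,6,"pics/side0_stand.png")
crop("top",385,170,435,220,8,"pics/top0_cad.png")
E
```

```text
(no output)
```

View pics/top0_stand.png

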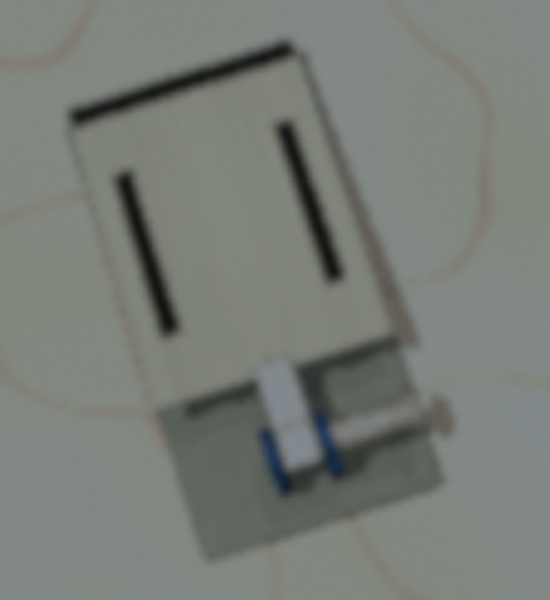

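View pics/side0_stand.png

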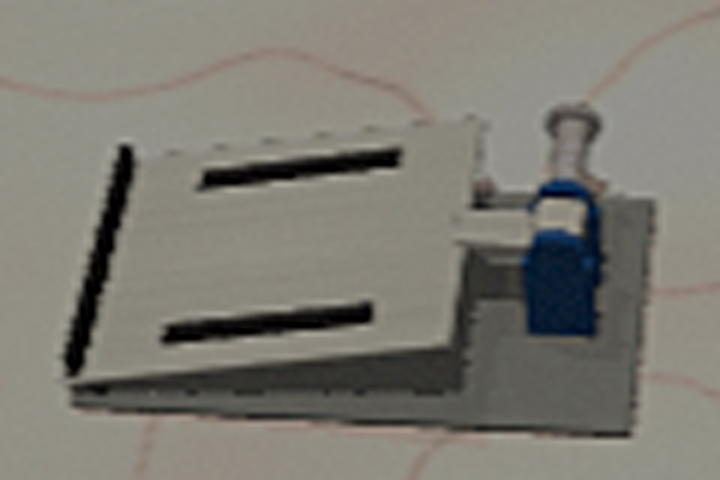

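View pics/top0_cad.png

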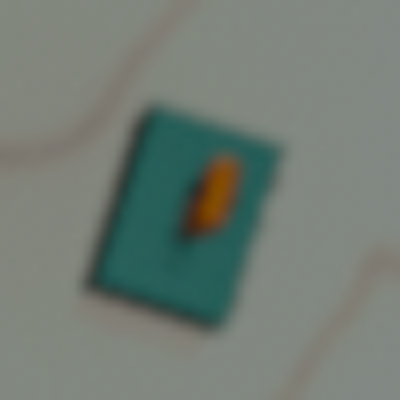

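```bash
cat > h.py <<'E'
import numpy as np, cv2
from scipy.spatial.transform import Rotation as R
def ray(f,u,v,T=None):
    """world origin, dir. T: 4x4 cam->world"""
    if T is None: T=np.linalg.inv(f["world_to_cam"])
    d=np.array([(u-f["cx"])/f["fx"],-(v-f["cy"])/f["fy"],-1.0])
    return T[:3,3],T[:3,:3]@d
def onz(f,u,v,z,T=None):
    o,d=ray(f,u,v,T); return o+d*(z-o[2])/d[2]
def pt(f,u,v,T=None):
    o,d=ray(f,u,v,T); return o+d*float(f["z_map"][int(round(v)),int(round(u))])
def tri(a,b):
    A=[];B=[]
    M=np.zeros((3,3));q=np.zeros(3)
    for o,d in (a,b):
        d=d/np.linalg.norm(d);P=np.eye(3)-np.outer(d,d);M+=P;q+=P@o
    x=np.linalg.solve(M,q)
    e=[np.linalg.norm((np.eye(3)-np.outer(d,d)/(d@d))@(x-o)) for o,d in (a,b)]
    return x,e
def wristT(f,o):
    T=np.eye(4);T[:3,:3]=R.from_rotvec(o["orientation"]).as_matrix();T[:3,3]=o["tcp_pos"]
    return T@f["hand_eye"]
E
python3 - <<'E'
from h import *
t=dict(np.load("pics/top0.npz"));s=dict(np.load("pics/side0.npz"))
c=lambda x,y:(240+x/5,95+y/5)
a=onz(t,*c(210,560),.008);b=onz(t,*c(440,487),.008);print("plate edge",a,b,np.linalg.norm(a-b),np.degrees(np.arctan2(*(a-b)[:2])))
print("head top",onz(t,*c(440,415),.07), pt(t,*c(440,415)))
p1=onz(t,*c(335,430),.079);p2=onz(t,*c(420,413),.079);print(p1,p2, pt(t,*c(335,430)),pt(t,*c(420,413)))
cs=lambda x,y:(205+x/6,170+y/6)
print("tri head",tri(ray(t,*c(440,413)),ray(s,*cs(573,118))))
hsv=cv2.cvtColor(t["color"],cv2.COLOR_RGB2HSV)
for nm,f in (("top",t),("side",s)):
    hsv=cv2.cvtColor(f["color"],cv2.COLOR_RGB2HSV)
    for col,lo,hi in (("orange",(5,150,80),(22,255,255)),("teal",(75,90,40),(100,255,255)),("blue",(105,130,40),(125,255,255))):
        m=cv2.inRange(hsv,lo,hi)
        n,l,st,ce=cv2.connectedComponentsWithStats(m)
        for i in range(1,n):
            if st[i,4]>15: print(nm,col,st[i],ce[i])
print(R.from_rotvec([-1.3295,.998,-.9954]).as_matrix().round(3))
E
```

```text
plate edge [0.46593866 0.13123717 0.008     ] [ 0.50794317 -0.00608303  0.008     ] 0.1436008848073823 -17.008207453662415
head top [ 0.54287245 -0.00561165  0.07      ] [ 0.5529812  -0.00687681 -0.00480225]
[0.53380415 0.05403475 0.079     ] [0.54293149 0.00584472 0.079     ] [0.53371459 0.05401307 0.07969542] [0.54295756 0.00584323 0.07880852]
tri head (array([ 0.54884563, -0.00506078,  0.05447983]), [np.float64(0.0028136766217412533), np.float64(0.002813676621741027)])
top orange [409 190   5   9  27] [411.25925926 193.88888889]
top teal [ 462   65   77   53 1957] [497.84977006  92.26520184]
top teal [397 184  22  26 322] [406.98136646 197.06832298]
side orange [ 375    0   81   44 2274] [416.22075638  20.02066843]
side orange [516  11   5   7  27] [518.07407407  14.18518519]
side orange [512  20   8  15  65] [515.75384615  27.21538462]
side orange [629  43  11   8  32] [634.5      45.96875]
side orange [431  45  21  35 228] [441.00877193  63.34210526]
side orange [291  48  42  10  56] [310.75        52.53571429]
side orange [620  51   6   9  25] [622.48  54.52]
side orange [261  
[... 773 characters left out ...]
      281.63157895]
side orange [ 86 290  12  14  21] [ 91.19047619 296.38095238]
side orange [ 73 305  13  16  22] [ 78.36363636 312.72727273]
side orange [ 45 324  26  32  50] [ 55.96 341.06]
side orange [ 26 370   8   9  19] [ 29.57894737 374.05263158]
side orange [ 12 380  14  18  30] [ 18.8        387.93333333]
side teal [ 274   64   39   44 1024] [293.24121094  87.77929688]
side teal [333 143  24  16 175] [345.09142857 151.05142857]
side blue [318 102  11  12 106] [323.20754717 107.46226415]
side blue [292 204  13  22 167] [298.14371257 216.53892216]
side blue [ 278  317   61   43 1397] [307.634932   337.74874732]
[[ 0.281 -0.001  0.96 ]
 [-0.96   0.002  0.281]
 [-0.002 -1.    -0.   ]]
```

```bash
python3 - <<'E'
from h import *
t=dict(np.load("pics/top0.npz"));s=dict(np.load("pics/side0.npz"))
print(tri(ray(t,411.26,193.9),ray(s,344.87,141.93)))
for u,v in ((411,194),(403,203),(400,190)): print(pt(t,u,v))
c=lambda x,y:(385+x/8,170+y/8)
P=[onz(t,*c(*q),.036) for q in ((152,105),(280,150),(220,325),(92,287))]
print(np.round(P,4),[np.linalg.norm(P[i]-P[i-1]) for i in range(4)], np.mean(P,0))
d=P[0]-P[3];print(np.degrees(np.arctan2(d[1],d[0])));d=P[1]-P[2];print(np.degrees(np.arctan2(d[1],d[0])))
for n,q in (("mug",(421,126)),("lip",(379,149)),("bottle",(478,142)),("spare",(461,243))): print(n,pt(t,*q))
E
```

```text
(array([ 0.49271025, -0.24239513,  0.06827917]), [np.float64(0.0020586796112818323), np.float64(0.002058679611282021)])
[ 0.49309135 -0.23826192  0.08212149]
[ 0.47159146 -0.22390696  0.0344203 ]
[ 0.51266353 -0.22116498  0.0073734 ]
[[ 0.5297 -0.2283  0.036 ]
 [ 0.5126 -0.2745  0.036 ]
 [ 0.4489 -0.2506  0.036 ]
 [ 0.4633 -0.2044  0.036 ]] [np.float64(0.07056358951960043), np.float64(0.04930870703586856), np.float64(0.06805935683640554), np.float64(0.04831735745654467)] [ 0.48864245 -0.23945545  0.036     ]
-19.74502619449467
-20.614002051686345
mug [ 0.70747668 -0.29107431  0.00485295]
lip [ 0.62549486 -0.15335225  0.06774623]
bottle [ 0.63090139 -0.4191009   0.12216555]
spare [ 0.35340448 -0.39365374  0.01675206]
```

```bash
python3 -m jog '0 0 0 -23.5 2.3 31 1;0 0 0 -23.5 2.3 31 1;0 0 0 -23.5 2.3 31 1;0 0 0 -23.5 2.3 31 1;0 0 0 -23.5 2.3 31 1'; python3 -m jog '0 0 0 -23.5 2.3 31 1;0 0 0 -23.5 2.3 31 1;0 0 0 -23.5 2.3 31 1;0 0 0 -23.5 2.3 31 1;0 0 0 -23.5 2.3 31 1';python3 -m jog '0 0 0 -23.5 2.3 31 1;0 0 0 -23.5 2.3 31 1;0 0 0 -23.5 2.3 31 1;0 0 0 0 0 0 1;0 0 0 0 0 0 1'
cat > snap.py <<'E'
import sys
from bench import r, imaging
from h import *
def snap(tag,n="wrist"):
    o=r.get_obs(); f=imaging.grab_frame(n)
    cv2.imwrite(f"pics/{tag}.png",f["color"][:,:,::-1])
    np.savez(f"pics/{tag}.npz",T=wristT(f,o) if n=="wrist" else np.linalg.inv(f["world_to_cam"]),**f)
    print(o["clock"],np.round(o["tcp_pos"],4),np.round(o["contact_force"],1))
    return o,f
if __name__=="__main__": snap(*sys.argv[1:])
E
python3 snap.py w1
```

```text
clock: 0.57
tcp_pos: [0.3061, -0.4898, 0.2195]
orientation: [-1.33, 0.997, -0.997]
contact_force: [0.4, -0.7, 0.9]
grip_width: 0.0856
clock: 0.98
tcp_pos: [0.4218, -0.3335, 0.2082]
orientation: [-1.331, 0.997, -0.997]
contact_force: [1.1, 0.2, -0.1]
grip_width: 0.0851
clock: 1.4
tcp_pos: [0.4919, -0.2386, 0.2011]
orientation: [-1.332, 0.993, -0.992]
contact_force: [-1.4, -0.8, 0.2]
grip_width: 0.0855
1.4 [ 0.4919 -0.2386  0.2011] [-1.4 -0.8  0.2]
```

View pics/w1.png

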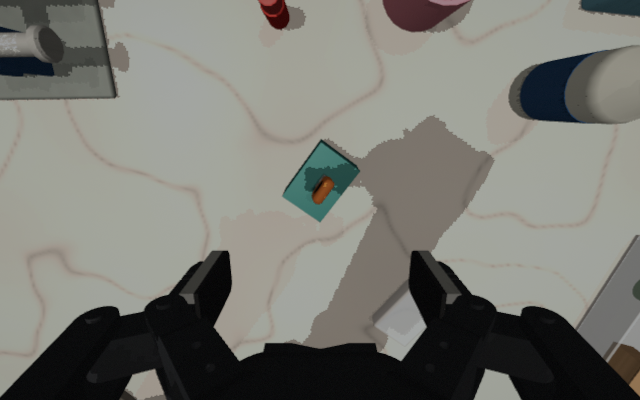

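The wrist view shows the caddy centred near (321,182) and the orange grip at (323,190). The pin head sits at the upper left edge, near (47,45).

```bash
python3 - <<'E'
from h import *
f=dict(np.load("pics/w1.npz"));T=f["T"]
hsv=cv2.cvtColor(f["color"],cv2.COLOR_RGB2HSV)
m=cv2.inRange(hsv,(4,140,60),(22,255,255));m[:150]=0;m[240:]=0;m[:,:280]=0;m[:,380:]=0
n,l,st,ce=cv2.connectedComponentsWithStats(m);print(st,ce)
ys,xs=np.where(m>0)
P=np.array([pt(f,x,y,T) for x,y in zip(xs,ys)]);print(P.min(0),P.max(0))
Q=P[P[:,2]>P[:,2].max()-.004];print("top",Q[:,2].max(),len(Q))
pix=[(x,y) for (x,y),p in zip(zip(xs,ys),P) if p[2]>P[:,2].max()-.004]
(rc)=cv2.minAreaRect(np.array(Q[:,:2]*1000,np.float32));print(rc)
m2=cv2.inRange(hsv,(75,90,40),(100,255,255));m2[:130]=0;m2[240:]=0;m2[:,:270]=0;m2[:,380:]=0
ys,xs=np.where(m2>0);P=np.array([pt(f,x,y,T) for x,y in zip(xs,ys)]);Q=P[(P[:,2]>.03)]
print("caddy top z",np.median(Q[:,2]),cv2.minAreaRect(np.array(Q[:,:2]*1000,np.float32)))
c=f["color"][130:235,270:375,::-1];cv2.imwrite("pics/w1c.png",cv2.resize(c,None,fx=5,fy=5,interpolation=cv2.INTER_CUBIC))
c=f["color"][0:110,0:130,::-1];cv2.imwrite("pics/w1h.png",cv2.resize(c,None,fx=5,fy=5,interpolation=cv2.INTER_CUBIC))
E
```

```text
[[     0      0    640    400 255699]
 [   312    177     22     27    301]] [[319.49584863 199.51128475]
 [323.02657807 189.91362126]]
[ 0.4814012  -0.25216278  0.03504482] [ 0.5618012  -0.21809396  0.34325684]
top 0.3432568446151135 2
((561.8012084960938, -218.09396362304688), (0.0, 0.0), 0.0)
caddy top z 0.03559242303430221 ((504.5574035644531, -242.22994995117188), (62.2745361328125, 107.5150375366211), 82.7818374633789)
```

View pics/w1c.png

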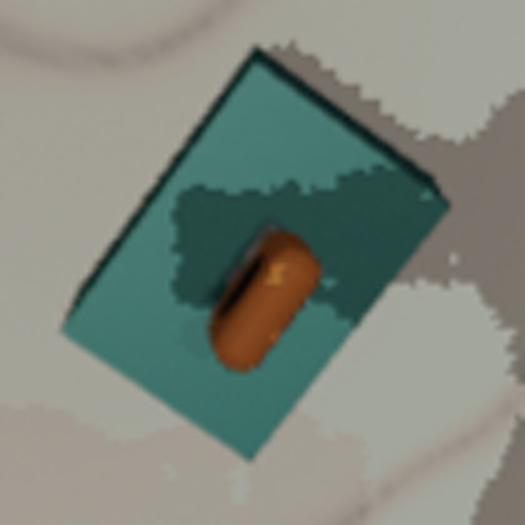

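View pics/w1h.png

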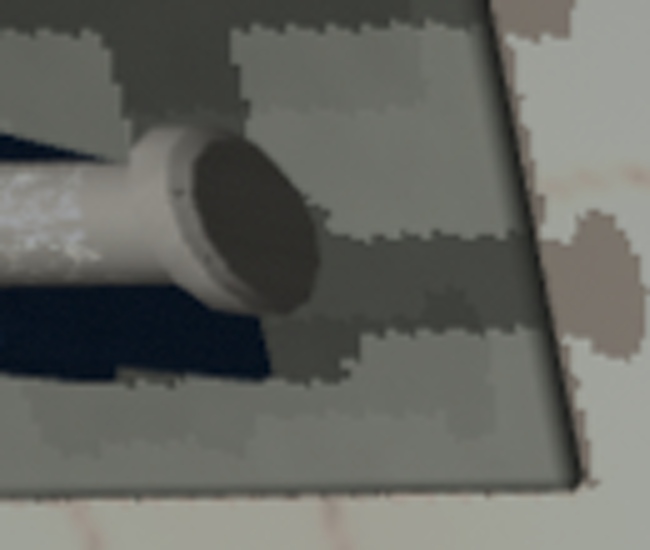

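```bash
python3 - <<'E'
from h import *
f=dict(np.load("pics/w1.npz"));T=f["T"]
c=lambda x,y:(270+x/5,130+y/5)
P=[onz(f,*c(*q),.036,T) for q in ((258,62),(448,205),(250,460),(65,328))];print(np.round(P,4),np.mean(P,0).round(4))
hsv=cv2.cvtColor(f["color"],cv2.COLOR_RGB2HSV)
m=cv2.inRange(hsv,(4,140,60),(22,255,255));m[:150]=0;m[240:]=0;m[:,:280]=0;m[:,380:]=0
ys,xs=np.where(cv2.erode(m,np.ones((3,3)))>0)
A=np.array([pt(f,x,y,T) for x,y in zip(xs,ys)]);A=A[A[:,2]<.1];print(np.percentile(A[:,2],[5,25,50,75,95]).round(4))
Q=A[A[:,2]>.075];print(Q.mean(0),cv2.minAreaRect(np.array(Q[:,:2]*1000,np.float32)))
for q in ((300,250),(235,355),(262,305)): print(onz(f,*c(*q),.082,T).round(4),pt(f,*c(*q),T).round(4))
d=lambda x,y:(x/5,y/5)
for q in ((258,225),(240,190),(285,260)): print("face",pt(f,*d(*q),T).round(4),onz(f,*d(*q),.07,T).round(4))
for q in ((490,0),(578,482),(100,492)): print("plate",onz(f,*d(*q),.008,T).round(4))
E
```

```text
[[ 0.5297 -0.2291  0.036 ]
 [ 0.513  -0.2749  0.036 ]
 [ 0.4476 -0.2519  0.036 ]
 [ 0.465  -0.2061  0.036 ]] [ 0.4888 -0.2405  0.036 ]
[0.0778 0.0801 0.0813 0.0821 0.0831]
[ 0.49431932 -0.24091049  0.08109196] ((493.871337890625, -240.61505126953125), (8.000700950622559, 22.542980194091797), 69.61033630371094)
[ 0.5052 -0.244   0.082 ] [ 0.5044 -0.2444  0.0784]
[ 0.4833 -0.2385  0.082 ] [ 0.4832 -0.2385  0.0816]
[ 0.4937 -0.2405  0.082 ] [ 0.4934 -0.2406  0.0809]
face [0.5456 0.0072 0.0684] [0.5457 0.0059 0.07  ]
face [0.5502 0.0076 0.0716] [0.5502 0.0089 0.07  ]
face [0.5413 0.0044 0.0663] [0.5416 0.0014 0.07  ]
plate [0.5954 0.0155 0.008 ]
plate [ 0.5108 -0.0096  0.008 ]
plate [0.4802 0.0864 0.008 ]
```

```bash
cat > go.py <<'E'
import sys
from bench import r
from h import *
def go(target,yawx,o=None):
    """target TCP pos, desired yaw(deg) of tool x; prints needed shift in current tool axes (mm), rotation vec (deg, tool axes)"""
    o=r.get_obs();Rm=R.from_rotvec(o["orientation"]).as_matrix()
    a=np.radians(yawx);X=np.array([np.cos(a),np.sin(a),0]);Y=np.array([0,0,-1.]);Z=np.cross(X,Y)
    Rt=np.stack([X,Y,Z],1)
    rv=np.degrees(R.from_matrix(Rm.T@Rt).as_rotvec())
    d=np.array(target)-o["tcp_pos"]
    print("tcp",np.round(o["tcp_pos"],4),"F",np.round(o["contact_force"],1),"w",round(o["grip_width"],4),"t",o["clock"])
    print("rot deg",rv.round(2),"| shift in current axes mm",(Rm.T@d*1000).round(1),"| in target axes",(Rt.T@d*1000).round(1))
if __name__=="__main__": go([float(v) for v in sys.argv[1:4]],float(sys.argv[4]))
E
python3 go.py 0.5573 -0.032 0.2 -73
```

```text
tcp [ 0.4906 -0.2409  0.2011] F [-1.   0.2  0.2] w 0.0852 t 1.45
rot deg [ 0.04 -0.57 -0.02] | shift in current axes mm [-181.5    1.   123. ] | in target axes [-180.2    1.1  124.8]
```

```bash
python3 -m jog '0 -0.6 0 -30 0 20.8 0;0 0 0 -30 0 20.8 0;0 0 0 -30 0 20.8 0;0 0 0 -30 0 20.8 0;0 0 0 -30 0 20.8 0'; python3 -m jog '0 0 0 -30 0 20.8 0;0 0 0 0 0 0 0;0 0 0 0 0 0 0;0 0 0 0 0 0 0;0 0 0 0 0 0 0'; python3 snap.py w2;python3 go.py 0.5573 -0.032 0.056 -73
```

```text
clock: 1.87
tcp_pos: [0.5465, -0.0687, 0.2015]
orientation: [-1.334, 0.992, -0.993]
contact_force: [-0.0, -0.2, 1.3]
grip_width: 0.0251
clock: 2.28
tcp_pos: [0.5574, -0.0359, 0.2012]
orientation: [-1.334, 0.992, -0.992]
contact_force: [-0.1, -1.2, -0.6]
grip_width: -0.0003
2.2833 [ 0.5574 -0.0359  0.2012] [-0.1 -1.2 -0.6]
tcp [ 0.5575 -0.0357  0.2013] F [-1.   0.3 -0.5] w 0.0002 t 2.3333
rot deg [ 0.05 -0.31  0.05] | shift in current axes mm [ -3.7 145.3   1. ] | in target axes [ -3.6 145.3   0.9]
```

View pics/w2.png

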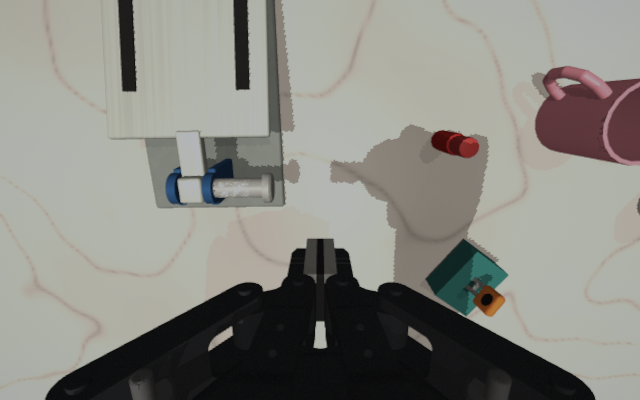

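The stand now lies square to the image. The pin runs level from the fork at (212,187) to the head at (267,188), the caddy is at (465,278), and the grip is at (487,299).

```bash
python3 - <<'E'
from h import *
f=dict(np.load("pics/w2.npz"));T=f["T"]
c=f["color"][120:220,140:290,::-1];cv2.imwrite("pics/w2s.png",cv2.resize(c,None,fx=5,fy=5,interpolation=cv2.INTER_CUBIC))
c=f["color"][230:320,410:520,::-1];cv2.imwrite("pics/w2c.png",cv2.resize(c,None,fx=5,fy=5,interpolation=cv2.INTER_CUBIC))
for q in ((220,188),(240,188),(255,188)): print("shank",pt(f,*q,T).round(4),onz(f,*q,.079,T).round(4))
for q in ((157,207),(284,206),(108,137),(267,136)): print("edge",onz(f,*q,.008,T).round(4),pt(f,*q,T).round(4))
E
```

```text
shank [0.5341 0.0512 0.0775] [0.5346 0.0508 0.079 ]
shank [0.5396 0.0337 0.0785] [0.5398 0.0336 0.079 ]
shank [0.5436 0.0206 0.079 ] [0.5436 0.0206 0.079 ]
edge [0.4663 0.1341 0.008 ] [0.4654 0.135  0.0061]
edge [ 0.5097 -0.007   0.008 ] [ 0.5066 -0.0068 -0.0008]
edge [0.5313 0.1961 0.008 ] [0.5484 0.1587 0.0675]
edge [0.5818 0.031  0.008 ] [0.5899 0.0228 0.0675]
```

View pics/w2s.png

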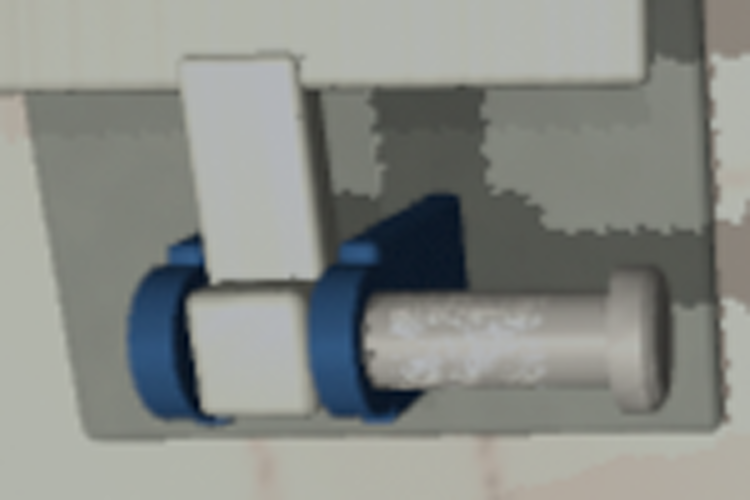

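View pics/w2c.png

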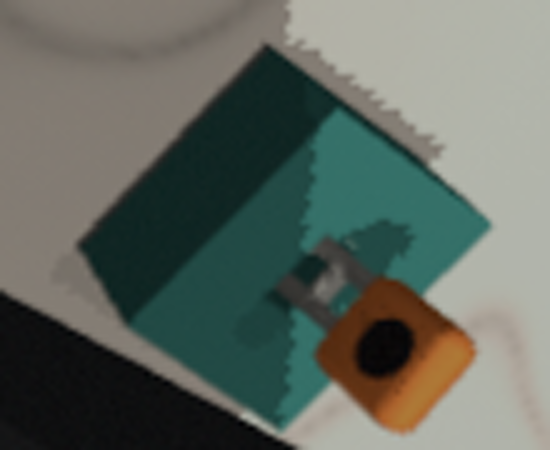

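```bash
python3 -m jog '0 -0.3 0 0 36 0.5 0;0 0 0 0 36 0.5 0;0 0 0 0 36 0.5 0;0 0 0 0 34 0.5 0;0 0 0 0 0 0 0'; python3 -m jog '0 0 0 -6 0 0 0;0 0 0 -5 0 0 0;0 0 0 -3 0 0 0;0 0 0 -2 0 0 0;0 0 0 -2 0 0 0'; python3 go.py 0.5573 -0.032 0.058 -73
```

```text
clock: 2.75
tcp_pos: [0.5549, -0.0344, 0.0535]
orientation: [-1.343, 0.995, -0.981]
contact_force: [-1.5, 0.3, -0.1]
grip_width: -0.0002
clock: 3.17
tcp_pos: [0.5556, -0.0148, 0.0612]
orientation: [-1.335, 0.982, -0.987]
contact_force: [0.5, 0.2, -0.0]
grip_width: 0.0001
tcp [ 0.5556 -0.0148  0.0612] F [ 0.5  0.2 -0. ] w 0.0001 t 3.1667
rot deg [-0.17  0.24  0.06] | shift in current axes mm [16.9  3.2 -3.5] | in target axes [17.   3.2 -3.4]
```

```bash
python3 -m jog '0 0 0 -2 0 0 0;0 0 0 -2 0 0 0;0 0 0 -2 0 0 0;0 0 0 -2 0 0 0;0 0 0 -2 0 0 0'; python3 -m jog '0 0 0 -3 0 0 0;0 0 0 -3 0 0 0;0 0 0 -3 0 0 0;0 0 0 -3 0 0 0;0 0 0 -3 0 0 0'; python3 go.py 0.5573 -0.032 0.058 -73
```

```text
clock: 3.58
tcp_pos: [0.5517, -0.0059, 0.0594]
orientation: [-1.337, 0.985, -0.986]
contact_force: [2.2, -7.3, 1.7]
grip_width: 0.0003
clock: 4.0
tcp_pos: [0.5481, 0.0053, 0.0595]
orientation: [-1.337, 0.985, -0.99]
contact_force: [3.8, -7.2, -0.8]
grip_width: -0.0001
tcp [0.5481 0.0053 0.0595] F [ 3.8 -7.2 -0.8] w -0.0001 t 4.0
rot deg [-0.02  0.05  0.21] | shift in current axes mm [38.4  1.7 -2.1] | in target axes [38.4  1.5 -2.1]
```

```bash
python3 -m jog '0 0 0 -3 0 0 0;0 0 0 -3 0 0 0;0 0 0 -3 0 0 0;0 0 0 -3 0 0 0;0 0 0 -3 0 0 0'; python3 -m jog '0 0 0 -2 0 0 0;0 0 0 -2 0 0 0;0 0 0 -2 0 0 0;0 0 0 -2 0 0 0;0 0 0 -2 0 0 0'; python3 -m jog '0 0 0 -1 0 0 0;0 0 0 -1 0 0 0;0 0 0 -1 0 0 0;0 0 0 -1 0 0 0;0 0 0 -1 0 0 0'
```

```text
clock: 4.42
tcp_pos: [0.5436, 0.0197, 0.0595]
orientation: [-1.337, 0.985, -0.99]
contact_force: [3.2, -8.7, -0.1]
grip_width: 0.0002
clock: 4.83
tcp_pos: [0.5405, 0.0293, 0.0595]
orientation: [-1.338, 0.985, -0.99]
contact_force: [2.1, -8.8, 0.2]
grip_width: 0.0002
clock: 5.25
tcp_pos: [0.539, 0.0341, 0.0595]
orientation: [-1.338, 0.985, -0.99]
contact_force: [2.0, -8.0, 0.8]
grip_width: -0.0001
```

```bash
python3 -m jog '0 0 0 -0.6 0 0 0;0 0 0 -0.6 0 0 0;0 0 0 -0.6 0 0 0;0 0 0 -0.6 0 0 0;0 0 0 -0.6 0 0 0'; python3 -m jog '0 0 0 -0.5 0 0 0;0 0 0 -0.5 0 0 0;0 0 0 -0.5 0 0 0;0 0 0 -0.5 0 0 0;0 0 0 0 0 0 0'
```

```text
clock: 5.67
tcp_pos: [0.5381, 0.037, 0.0595]
orientation: [-1.338, 0.985, -0.989]
contact_force: [1.9, -8.2, 0.6]
grip_width: 0.0001
clock: 6.08
tcp_pos: [0.5381, 0.0371, 0.0595]
orientation: [-1.338, 0.985, -0.992]
contact_force: [4.4, -12.5, 0.5]
grip_width: -0.0002
```

```bash
python3 -m jog '0 0 0 -0.5 0 0 0;0 0 0 -0.5 0 0 0;0 0 0 -0.5 0 0 0;0 0 0 0 0 0 0;0 0 0 0 0 0 0'; python3 -m jog '0 0 0 4 0 0 0;0 0 0 6 0 0 0;0 0 0 12 0 0 0;0 0 0 12 0 0 0;0 0 0 0 0 0 0';  python3 -m jog '0 0 0 0 -36 0 0;0 0 0 0 -36 0 0;0 0 0 0 -36 0 0;0 0 0 0 -36 0 0;0 0 0 0 0 0 0'; python3 snap.py w3
```

```text
clock: 6.5
tcp_pos: [0.538, 0.0371, 0.0596]
orientation: [-1.338, 0.985, -0.994]
contact_force: [5.1, -14.7, -0.1]
grip_width: -0.0001
clock: 6.92
tcp_pos: [0.5471, 0.0078, 0.0593]
orientation: [-1.336, 0.987, -0.989]
contact_force: [0.7, 0.9, 0.9]
grip_width: -0.0002
clock: 7.33
tcp_pos: [0.5506, 0.0118, 0.2106]
orientation: [-1.328, 0.977, -0.991]
contact_force: [1.4, 0.8, 0.2]
grip_width: -0.0001
7.3333 [0.5506 0.0118 0.2106] [1.4 0.8 0.2]
```

View pics/w3.png

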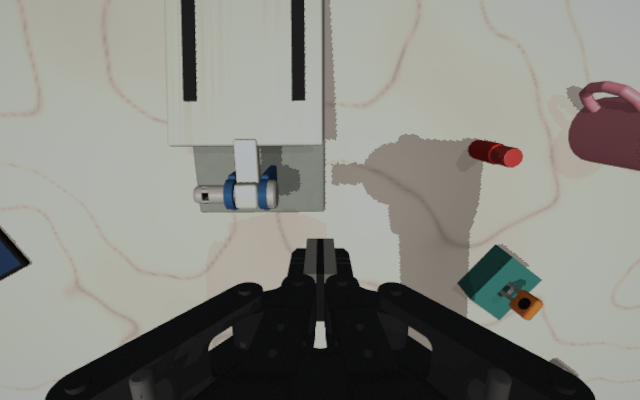

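The pin is home, with its head against the fork at (268,193). The square black hole is visible at (205,196).

```bash
python3 - <<'E'
from h import *
f=dict(np.load("pics/w3.npz"));T=f["T"]
c=f["color"][130:220,180:330,::-1];cv2.imwrite("pics/w3s.png",cv2.resize(c,None,fx=5,fy=5,interpolation=cv2.INTER_CUBIC))
print(onz(f,205.5,196.5,.079,T),onz(f,193.5,195,.07,T))
E
python3 go.py 0.50 0.135 0.2 -73
```

```text
[0.51326383 0.11213129 0.079     ] [0.50788619 0.12610483 0.07      ]
tcp [0.5491 0.0115 0.2075] F [-1.2 -0.2 -1.1] w -0.0001 t 7.3833
rot deg [-0.46  0.21  0.1 ] | shift in current axes mm [-132.5    7.2  -10.4] | in target axes [-132.4    7.5  -10.8]
```

View pics/w3s.png

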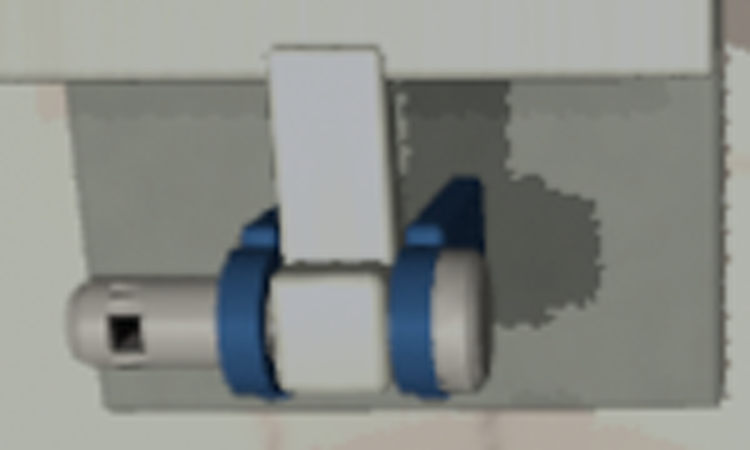

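```bash
python3 -m jog '0 0 0 -35 4 -2 0;0 0 0 -35 4 -2 0;0 0 0 -36 4 -2 0;0 0 0 0 0 0 0;0 0 0 0 0 0 0';python3 -m jog '0 0 0 0 0 0 0;0 0 0 0 0 0 0;0 0 0 0 0 0 0;0 0 0 0 0 0 0;0 0 0 0 0 0 0'; python3 snap.py w4; python3 - <<'E'
from h import *
f=dict(np.load("pics/w4.npz"));T=f["T"]
c=f["color"][140:250,240:390,::-1];cv2.imwrite("pics/w4s.png",cv2.resize(c,None,fx=5,fy=5,interpolation=cv2.INTER_CUBIC))
E
```

```text
clock: 7.8
tcp_pos: [0.5076, 0.1127, 0.1902]
orientation: [-1.34, 0.983, -0.98]
contact_force: [0.4, -0.5, -1.0]
grip_width: 0.0001
clock: 8.22
tcp_pos: [0.5096, 0.1098, 0.1913]
orientation: [-1.336, 0.986, -0.986]
contact_force: [-0.9, 0.4, 0.3]
grip_width: 0.0001
8.2167 [0.5096 0.1098 0.1913] [-0.9  0.4  0.3]
```

View pics/w4s.png

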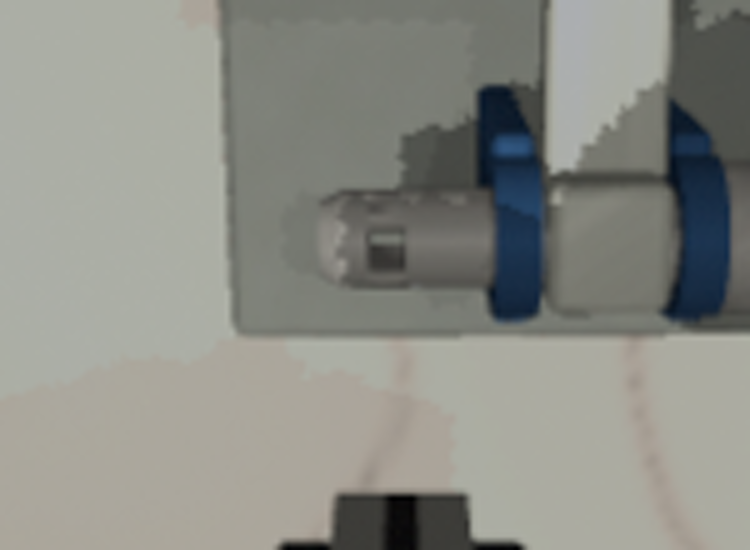

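```bash
python3 - <<'E'
from h import *
f=dict(np.load("pics/w4.npz"));T=f["T"]
k=f["color"][140:250,240:390].mean(2)
c=lambda x,y:(240+x/5-.4,140+y/5-.4)
for q in ((387,250),(367,250),(407,250),(387,231),(387,271)): print(onz(f,*c(*q),.079,T).round(4),pt(f,*c(*q),T).round(4))
# shank edges
a=onz(f,*c(440,192),.07,T);b=onz(f,*c(440,289),.07,T);print("mid shank",((a+b)/2).round(4),np.linalg.norm(a-b))
e=onz(f,*c(318,240),.07,T);print("end",e.round(4))
a=onz(f,*c(240,332),.008,T);b=onz(f,*c(700,330),.008,T);d=a-b;print("yaw",np.degrees(np.arctan2(-d[0],d[1])))
a=onz(f,*c(350,192),.07,T);b=onz(f,*c(470,192),.07,T);d=a-b;print("yaw shank",np.degrees(np.arctan2(-d[0],d[1])))
g=onz(f,*c(492,250),.07,T);g2=onz(f,*c(492,250),.084,T);print("cheek",g.round(4),g2.round(4))
for x in (360,387,410): print([int(v) for v in k[40:60,int(x/5)]])
print([int(v) for v in k[50,68:86]])
x=T[:3,0];print("img x yaw",np.degrees(np.arctan2(x[1],x[0])))
E
python3 go.py 0.4935 -0.2405 0.2 -110
```

```text
[0.5129 0.1133 0.079 ] [0.5094 0.1123 0.0654]
[0.5119 0.1166 0.079 ] [0.5115 0.1165 0.0773]
[0.514  0.1099 0.079 ] [0.5137 0.1099 0.0782]
[0.5162 0.1142 0.079 ] [0.5158 0.1142 0.0775]
[0.5093 0.1122 0.079 ] [0.509  0.1121 0.0779]
mid shank [0.515 0.104 0.07 ] 0.017965417912505128
end [0.5087 0.125  0.07  ]
yaw 17.342243715969328
yaw shank 17.07931889324456
cheek [0.5161 0.0946 0.07  ] [0.5195 0.0965 0.084 ]
[82, 89, 94, 97, 99, 102, 107, 113, 115, 112, 108, 104, 100, 97, 92, 88, 80, 89, 123, 122]
[83, 89, 95, 105, 102, 88, 86, 114, 107, 69, 60, 54, 54, 59, 80, 97, 87, 85, 123, 123]
[97, 90, 94, 98, 99, 103, 108, 112, 115, 111, 107, 103, 99, 96, 92, 87, 85, 102, 123, 123]
[106, 108, 108, 108, 108, 80, 56, 53, 55, 60, 64, 68, 63, 97, 107, 108, 107, 108]
img x yaw -72.92262459317719
tcp [0.5095 0.1099 0.1914] F [-0.8 -0.6 -0.2] w 0.0001 t 8.2667
rot deg [-1.000e-02  3.715e+01  1.000e-02] | shift in current axes mm [ 330.1   -8.6 -118.7] | in target axes [334.8  -8.6 104.8]
```

```bash
python3 - <<'E'
from h import *
f=dict(np.load("pics/w4.npz"))
c=f["color"][176:202,300:345,::-1];c=cv2.convertScaleAbs(c,alpha=1.6);cv2.imwrite("pics/w4h.png",cv2.resize(c,None,fx=16,fy=16,interpolation=cv2.INTER_NEAREST))
E
```

```text
(no output)
```

View pics/w4h.png

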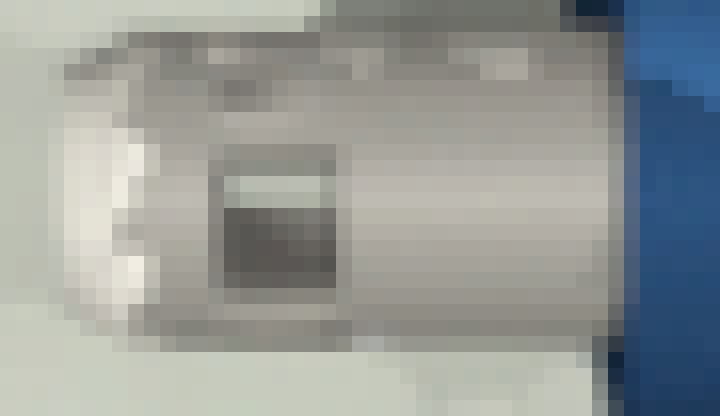

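```bash
python3 -m jog '0 0 0 36.7 -1 -13.2 0.6;0 0 0 36.7 -1 -13.2 0.6;0 0 0 36.7 -1 -13.2 0.6;0 0 0 36.7 -1 -13.2 0.6;0 0 0 36.7 -1 -13.2 0.6'; python3 -m jog '0 0 0 36.7 -1 -13.2 0.6;0 0 0 36.7 -1 -13.2 0.6;0 0 0 36.7 -1 -13.2 0.6;0 0 0 36.7 -1 -13.2 0.6;0 6.2 0 0 0 0 0.6'; python3 -m jog '0 6.2 0 0 0 0 0.6;0 6.2 0 0 0 0 0.6;0 6.2 0 0 0 0 0.6;0 6.2 0 0 0 0 0.6;0 6.2 0 0 0 0 0.6'; python3 -m jog '0 0 0 0 0 0 0.6;0 0 0 0 0 0 0.6;0 0 0 0 0 0 0.6;0 0 0 0 0 0 0.6;0 0 0 0 0 0 0.6';python3 snap.py w5;python3 go.py 0.4935 -0.2405 0.1 -110;  python3 - <<'E'
from h import *
f=dict(np.load("pics/w5.npz"))
c=f["color"][120:260,240:400,::-1];cv2.imwrite("pics/w5c.png",cv2.resize(c,None,fx=5,fy=4,interpolation=cv2.INTER_CUBIC))
E
```

```text
clock: 8.68
tcp_pos: [0.5003, -0.0863, 0.1967]
orientation: [-1.336, 0.985, -0.986]
contact_force: [1.6, -0.4, 0.7]
grip_width: 0.0512
clock: 9.1
tcp_pos: [0.4915, -0.2502, 0.2008]
orientation: [-1.294, 1.071, -1.077]
contact_force: [-0.1, -0.2, -0.5]
grip_width: 0.0516
clock: 9.52
tcp_pos: [0.4935, -0.2404, 0.2004]
orientation: [-1.02, 1.465, -1.466]
contact_force: [0.2, 0.0, 0.1]
grip_width: 0.0514
clock: 9.93
tcp_pos: [0.4936, -0.2402, 0.2004]
orientation: [-1.024, 1.46, -1.46]
contact_force: [-0.2, 0.7, -0.1]
grip_width: 0.0514
9.9333 [ 0.4936 -0.2402  0.2004] [-0.2  0.7 -0.1]
tcp [ 0.4936 -0.2402  0.2004] F [-0.6 -0.4  0.6] w 0.0514 t 9.9833
rot deg [-0.    0.07 -0.  ] | shift in current axes mm [  0.3 100.4   0. ] | in target axes [  0.3 100.4   0. ]
```

View pics/w5c.png

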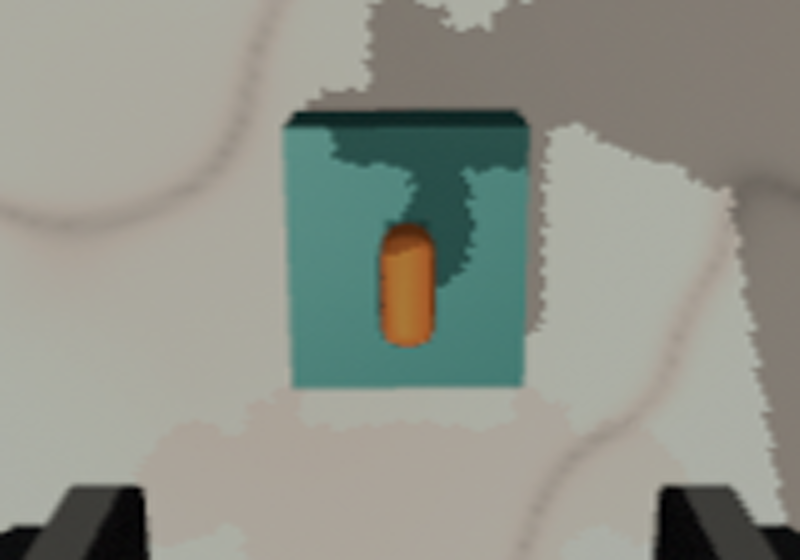

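```bash
python3 -m jog '0 0 0 1 35 0 0.6;0 0 0 0 35 0 0.6;0 0 0 0 30 0 0.6;0 0 0 0 20 0 0.6;0 0 0 0 15 0 0.6'; python3 -m jog '0 0 0 0 8 0 0.6;0 0 0 0 4 0 0.6;0 0 0 0 0 0 0.6;0 0 0 0 0 0 0.6;0 0 0 0 0 0 0.6'; python3 go.py 0.4935 -0.2405 0.053 -110;  python3 snap.py w6
```

```text
clock: 10.4
tcp_pos: [0.4921, -0.2406, 0.0631]
orientation: [-1.026, 1.463, -1.459]
contact_force: [0.0, 1.1, 0.6]
grip_width: 0.0511
clock: 10.82
tcp_pos: [0.4941, -0.2414, 0.0545]
orientation: [-1.022, 1.46, -1.463]
contact_force: [-0.1, 0.4, 0.4]
grip_width: 0.051
tcp [ 0.4941 -0.2414  0.0545] F [-0.1  0.4  0.4] w 0.051 t 10.8167
rot deg [-0.12  0.02 -0.  ] | shift in current axes mm [-0.7  1.5 -0.9] | in target axes [-0.7  1.5 -0.9]
10.8167 [ 0.4941 -0.2414  0.0545] [-0.1  0.4  0.4]
```

View pics/w6.png

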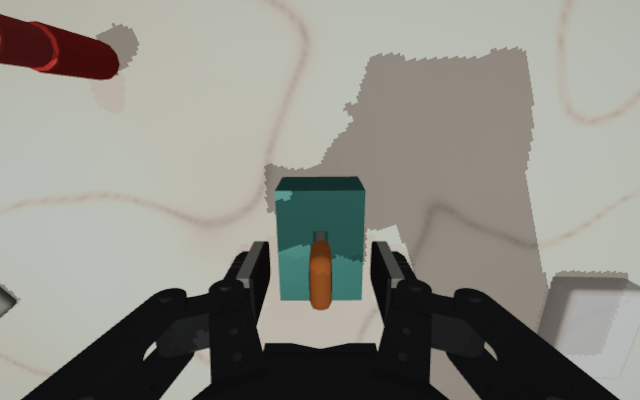

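The orange grip at (320,275) sits centred between the pads. I'm closing on it.

```bash
python3 -m jog '0 0 0 0 1 0 0.1;0 0 0 0 0 0 0;0 0 0 0 0 0 0;0 0 0 0 0 0 0;0 0 0 0 0 0 0' 60; python3 -m jog '0 0 0 0 0 0 0;0 0 0 0 0 0 0;0 0 0 0 0 0 0;0 0 0 0 -4 0 0;0 0 0 0 -6 0 0' 60;python3 -m jog '0 0 0 0 -15 0 0;0 0 0 0 -25 0 0;0 0 0 0 -30 0 0;0 0 0 0 -30 0 0;0 0 0 0 -20 0 0'; python3 -m jog '0 0 0 0 -10 0 0;0 0 0 0 0 0 0;0 0 0 0 0 0 0;0 0 0 0 0 0 0;0 0 0 0 0 0 0';python3 snap.py w7; python3 snap.py s7 side
```

```text
clock: 11.28
tcp_pos: [0.4935, -0.2411, 0.0526]
orientation: [-1.023, 1.461, -1.462]
contact_force: [-0.4, 1.0, 0.8]
grip_width: 0.0093
clock: 11.7
tcp_pos: [0.4932, -0.241, 0.0623]
orientation: [-1.024, 1.462, -1.461]
contact_force: [1.5, -1.9, -0.9]
grip_width: 0.0092
clock: 12.12
tcp_pos: [0.4937, -0.2414, 0.1855]
orientation: [-1.022, 1.459, -1.463]
contact_force: [0.3, 0.2, -0.4]
grip_width: 0.0088
clock: 12.53
tcp_pos: [0.4922, -0.2407, 0.1907]
orientation: [-1.026, 1.464, -1.459]
contact_force: [-0.2, 0.2, -0.2]
grip_width: 0.0089
12.5333 [ 0.4922 -0.2407  0.1907] [-0.2  0.2 -0.2]
12.5833 [ 0.4923 -0.2407  0.1908] [ 0.5 -1.   0.6]
```

View pics/w7.png

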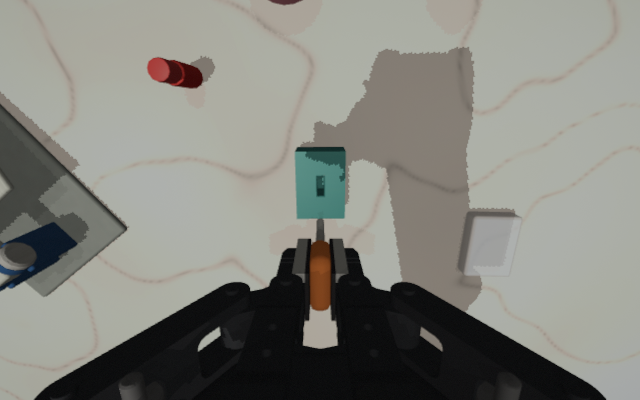

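```bash
python3 - <<'E'
from h import *
f=dict(np.load("pics/w7.npz"))
c=f["color"][200:320,270:370,::-1];cv2.imwrite("pics/w7c.png",cv2.resize(c,None,fx=5,fy=5,interpolation=cv2.INTER_CUBIC))
s=dict(np.load("pics/s7.npz"))
w=s["world_to_cam"]@np.array([.493,-.241,.16,1]);u=s["cx"]+s["fx"]*w[0]/-w[2];v=s["cy"]-s["fy"]*w[1]/-w[2];print(u,v)
u=int(u);v=int(v)
c=s["color"][max(0,v-60):v+50,u-60:u+60,::-1];cv2.imwrite("pics/s7c.png",cv2.resize(c,None,fx=5,fy=5,interpolation=cv2.INTER_CUBIC))
E
```

```text
344.92055769822105 120.80098028404197
```

View pics/w7c.png

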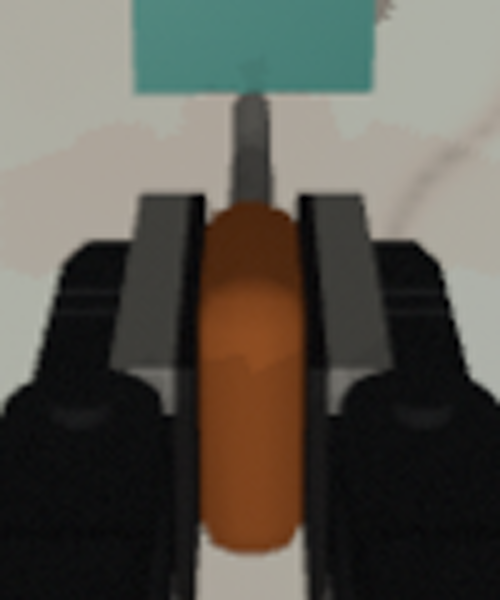

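View pics/s7c.png

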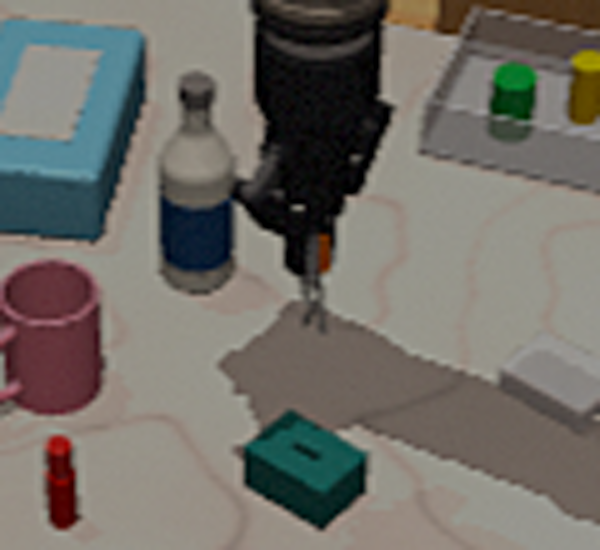

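```bash
python3 - <<'E'
from h import *
s=dict(np.load("pics/s7.npz"))
c=s["color"][102:130,335:361,::-1];c=cv2.convertScaleAbs(c,alpha=1.6);cv2.imwrite("pics/s7d.png",cv2.resize(c,None,fx=18,fy=18,interpolation=cv2.INTER_CUBIC))
for p in ((.4935,-.241,.1907+.0164),(.4935,-.241,.1907-.0466)):
    for dz in (-11,-7.5,-4,0,4,7.5,11):
        a=np.radians(-20);q=np.array(p)+np.array([np.cos(a),np.sin(a),0])*dz/1000
        w=s["world_to_cam"]@np.append(q,1);print(dz,(s["cx"]+s["fx"]*w[0]/-w[2]-335)*18,(s["cy"]-s["fy"]*w[1]/-w[2]-102)*18)
E
```

```text
-11 234.14118630802534 152.62808230385505
-7.5 218.34669386339374 144.27647052438152
-4 202.5868609380119 135.9431855667583
0 184.61791737112605 126.44179504826153
4 166.69392523833085 116.9641733800629
7.5 151.04717388787333 108.69068226617867
11 135.4345971536095 100.43526157324436
-11 220.9570638512896 433.1371214147271
-7.5 205.68011987350394 424.7534684326772
-4 190.43563209973001 416.38762670606815
0 173.052970128771 406.8484017091898
4 155.71241147079547 397.3322820903211
7.5 140.57384039121234 389.0245651307071
11 125.46728578287593 380.7344181108027
```

View pics/s7d.png

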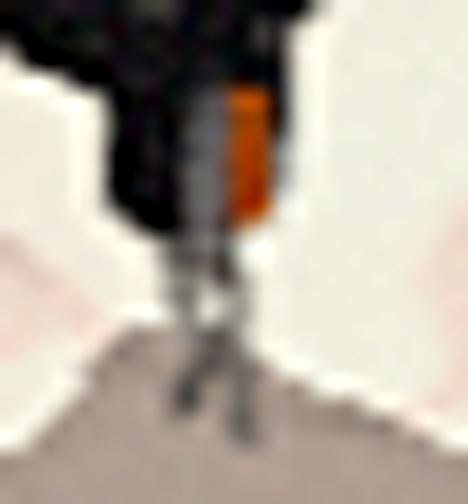

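```bash
python3 go.py 0.5091 0.1125 0.19 -72.9
```

```text
tcp [ 0.4926 -0.2408  0.191 ] F [ 0.4 -0.9 -1.3] w 0.0089 t 12.6333
rot deg [  0.14 -37.08  -0.05] | shift in current axes mm [-337.7    1.3 -105.2] | in target axes [-332.8    1.   119.7]
```

```bash
python3 -m jog '0 -6.2 0 0 0 0 0;0 -6.2 0 0 0 0 0;0 -6.2 0 0 0 0 0;0 -6.2 0 0 0 0 0;0 -6.2 0 0 0 0 0' 60; python3 -m jog '0 -6.1 0 0 0 0 0;0 0 0 -33.3 0 12 0;0 0 0 -33.3 0 12 0;0 0 0 -33.3 0 12 0;0 0 0 -33.3 0 12 0'; python3 -m jog '0 0 0 -33.3 0 12 0;0 0 0 -33.3 0 12 0;0 0 0 -33.3 0 12 0;0 0 0 -33.3 0 12 0;0 0 0 -33.3 0 12 0';  python3 -m jog '0 0 0 -20 0 8 0;0 0 0 -13 0 4 0;0 0 0 0 0 0 0;0 0 0 0 0 0 0;0 0 0 0 0 0 0'; python3 go.py 0.5091 0.1125 0.150 -72.9
```

```text
clock: 13.05
tcp_pos: [0.4929, -0.2409, 0.1916]
orientation: [-1.297, 1.064, -1.061]
contact_force: [-0.1, -0.2, -0.3]
grip_width: 0.0091
clock: 13.47
tcp_pos: [0.4995, -0.0983, 0.1917]
orientation: [-1.336, 0.988, -0.986]
contact_force: [0.8, 1.3, -1.1]
grip_width: 0.0089
clock: 13.88
tcp_pos: [0.5078, 0.0787, 0.1918]
orientation: [-1.336, 0.987, -0.986]
contact_force: [0.7, -0.5, 0.3]
grip_width: 0.0093
clock: 14.3
tcp_pos: [0.5099, 0.1107, 0.1918]
orientation: [-1.337, 0.988, -0.987]
contact_force: [1.4, -0.6, -0.4]
grip_width: 0.0092
tcp [0.5099 0.1107 0.1918] F [ 1.4 -0.6 -0.4] w 0.0092 t 14.3
rot deg [ 0.08 -0.06  0.04] | shift in current axes mm [-2.  41.8 -0.1] | in target axes [-2.  41.8 -0.2]
```

```bash
python3 -m jog '0 0 0 -1 15 0 0;0 0 0 -1 15 0 0;0 0 0 0 10 0 0;0 0 0 0 3 0 0;0 0 0 0 0 0 0';  python3 -m jog '0 0 0 0 0 0 0;0 0 0 0 0 0 0;0 0 0 0 0 0 0;0 0 0 0 0 0 0;0 0 0 0 0 0 0'; python3 snap.py w8; python3 snap.py s8 side; python3 go.py 0.5091 0.1125 0.150 -72.9;python3 - <<'E'
from h import *
f=dict(np.load("pics/w8.npz"))
c=f["color"][150:270,240:400,::-1];cv2.imwrite("pics/w8c.png",cv2.resize(c,None,fx=5,fy=5,interpolation=cv2.INTER_CUBIC))
s=dict(np.load("pics/s8.npz"))
c=s["color"][150:230,255:345,::-1];cv2.imwrite("pics/s8c.png",cv2.resize(cv2.convertScaleAbs(c,alpha=1.5),None,fx=7,fy=7,interpolation=cv2.INTER_CUBIC))
E
```

```text
clock: 14.72
tcp_pos: [0.5089, 0.1129, 0.1485]
orientation: [-1.337, 0.989, -0.987]
contact_force: [0.4, 0.1, 0.3]
grip_width: 0.009
clock: 15.13
tcp_pos: [0.5097, 0.1142, 0.1498]
orientation: [-1.335, 0.986, -0.987]
contact_force: [-1.0, 0.0, 0.0]
grip_width: 0.0091
15.1333 [0.5097 0.1142 0.1498] [-1.  0.  0.]
15.1833 [0.5096 0.1142 0.1497] [ 0.2 -0.1  0.1]
tcp [0.5096 0.1142 0.1496] F [-0.9 -1.2 -1. ] w 0.0088 t 15.2333
rot deg [-0.02  0.02  0.  ] | shift in current axes mm [ 1.5 -0.4 -0.9] | in target axes [ 1.5 -0.4 -0.9]
```

View pics/w8c.png

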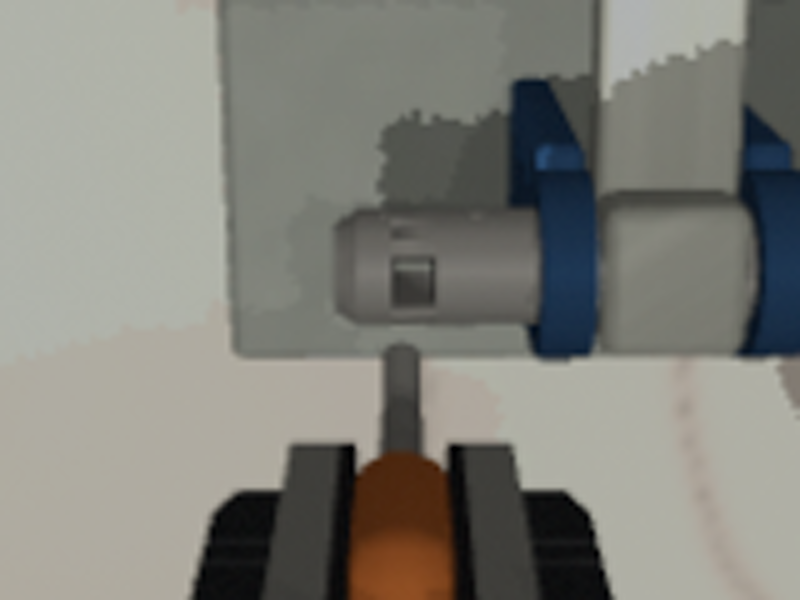

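View pics/s8c.png

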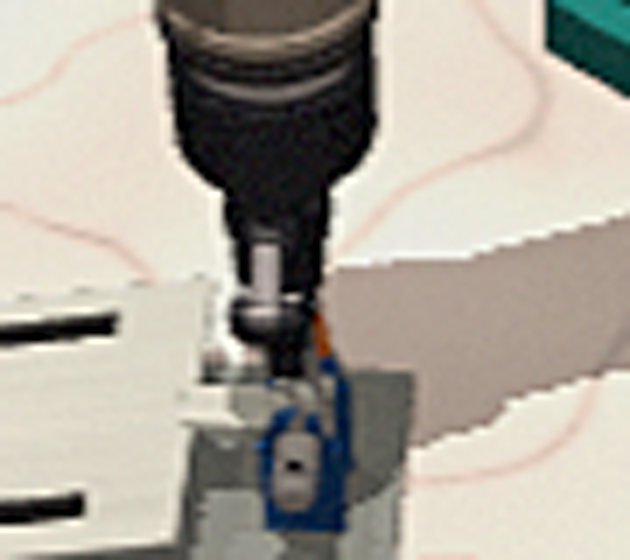

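```bash
python3 - <<'E'
from h import *
f=dict(np.load("pics/w8.npz"));H=f["hand_eye"]
def ony(u,v,y):
    d=H[:3,:3]@np.array([(u-f["cx"])/f["fx"],-(v-f["cy"])/f["fy"],-1.]);o=H[:3,3];return (o+d*(y-o[1])/d[1])*1000
c=lambda x,y:(240+x/5-.5,150+y/5-.5)
k=f["color"].astype(int).mean(2)
print([int(v) for v in k[212:236,319]],[int(v) for v in k[212:236,320]])
print([int(v) for v in k[224,310:330]],[int(v) for v in k[236,310:330]])
print([int(v) for v in k[206,312:332]],[int(v) for v in k[194:216,322]])
for y in (.0456,.0466,.0476): print("tip far edge",ony(*c(402,345),y))
print("hole",ony(*c(413,281),.1498-.079), "top edge",ony(*c(413,256),.1498-.079),"bot",ony(*c(413,306),.1498-.079),"L",ony(*c(391,281),.1498-.079),"R",ony(*c(436,281),.1498-.079))
print("shank mid",(ony(*c(480,207),.0798)+ony(*c(480,323),.0798))/2, ony(*c(480,207),.0798)-ony(*c(480,323),.0798))
c2=f["color"][186:232,304:340,::-1];cv2.imwrite("pics/w8d.png",cv2.resize(cv2.convertScaleAbs(c2,alpha=1.6),None,fx=13,fy=13,interpolation=cv2.INTER_NEAREST))
E
```

```text
[100, 92, 83, 126, 126, 124, 107, 76, 77, 77, 77, 77, 77, 77, 75, 71, 69, 61, 57, 57, 58, 57, 56, 57] [100, 93, 83, 125, 126, 122, 102, 78, 79, 79, 79, 78, 79, 78, 77, 72, 70, 61, 59, 58, 58, 59, 58, 56]
[167, 167, 167, 167, 167, 167, 124, 76, 74, 77, 79, 79, 76, 72, 141, 158, 160, 162, 164, 165] [167, 168, 167, 167, 167, 151, 95, 54, 54, 55, 55, 55, 54, 53, 97, 147, 159, 161, 164, 166]
[113, 112, 112, 113, 112, 113, 72, 51, 55, 56, 61, 66, 68, 71, 56, 99, 113, 112, 112, 112] [92, 87, 86, 88, 107, 108, 106, 83, 87, 112, 83, 68, 61, 56, 55, 56, 59, 80, 102, 89, 85, 123]
tip far edge [ 0.14100679 45.6         2.54783888]
tip far edge [ 0.14069504 46.6         2.17321871]
tip far edge [ 0.14038328 47.6         1.79859854]
hole [ 1.76395563 70.8         3.15900868] top edge [ 1.75943227 70.8         7.01670497] bot [ 1.76852429 70.8        -0.73730832] L [-1.47934876 70.8         3.16196677] R [ 5.1546532  70.8         3.15591616]
shank mid [12.09052046 79.8         2.67350303] [-0.2582829   0.         18.63275239]
```

View pics/w8d.png

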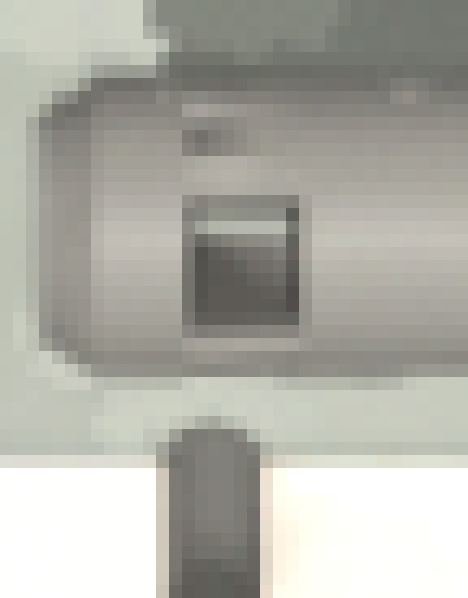

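```bash
python3 - <<'E'
from h import *
f=dict(np.load("pics/w8.npz"));H=f["hand_eye"]
for v in list(range(214,242,2))+list(range(242,314,6)):
    print(v,[ (pt(f,u,v,H)*1000).round(1).tolist() for u in (319,320,321)])
E
```

```text
214 [[-0.5, 74.7, -4.7], [0.2, 73.9, -4.4], [1.0, 73.6, -4.3]]
216 [[-0.8, 142.2, -31.0], [0.2, 142.3, -31.0], [1.2, 142.8, -31.2]]
218 [[-0.8, 142.1, -33.1], [0.2, 141.7, -32.9], [1.2, 142.9, -33.4]]
220 [[-0.4, 43.0, 2.5], [0.2, 43.7, 2.2], [0.9, 44.0, 2.1]]
222 [[-0.4, 42.0, 1.5], [0.2, 41.1, 1.8], [0.9, 42.0, 1.5]]
224 [[-0.4, 38.7, 1.4], [0.2, 40.3, 0.8], [0.8, 39.5, 1.1]]
226 [[-0.4, 36.5, 0.9], [0.2, 38.6, 0.1], [0.8, 37.5, 0.5]]
228 [[-0.4, 35.6, -0.1], [0.2, 36.2, -0.3], [0.8, 36.3, -0.3]]
230 [[-0.4, 21.0, 4.7], [0.2, 20.7, 4.8], [0.8, 20.7, 4.8]]
232 [[-0.4, 16.1, 5.5], [0.2, 18.9, 4.3], [0.8, 18.2, 4.6]]
234 [[-0.4, 14.7, 4.9], [0.2, 14.3, 5.0], [0.8, 15.4, 4.6]]
236 [[-0.3, 10.8, 5.4], [0.2, 11.0, 5.3], [0.7, 11.7, 5.0]]
238 [[-0.3, 7.1, 5.9], [0.2, 6.7, 6.1], [0.7, 7.8, 5.6]]
240 [[-0.3, 3.5, 6.4], [0.2, 3.4, 6.4], [0.7, 3.4, 6.4]]
242 [[-0.3, -6.0, 9.7], [0.2, -6.7, 10.0], [0.7, -7.5, 10.3]]
248 [[-0.3, -15.5, 11.0], [0.2, -15.2, 10.9], [0.7, -15.4, 11.0]]
254 [[-0.2, -22.5, 11.6], [0.2, -23.2, 11.9], [0.6, -23.1, 11.9]]
260 [[-0.2, -27.1, 11.2], [0.2, -26.2, 10.7], [0.6, -26.1, 10.6]]
266 [[-0.2, -29.2, 9.5], [0.2, -28.1, 8.9], [0.6, -28.3, 9.0]]
272 [[-0.2, -28.8, 6.5], [0.2, -28.4, 6.3], [0.6, -28.1, 6.1]]
278 [[-0.2, -28.3, 3.3], [0.2, -28.3, 3.3], [0.6, -28.8, 3.6]]
284 [[-0.2, -28.9, 0.8], [0.2, -28.6, 0.6], [0.6, -29.2, 1.0]]
290 [[-0.2, -29.6, -1.7], [0.2, -30.6, -1.0], [0.6, -29.5, -1.8]]
296 [[-0.3, -29.1, -5.0], [0.2, -28.6, -5.3], [0.6, -29.7, -4.6]]
302 [[-0.3, -30.0, -7.3], [0.2, -30.0, -7.3], [0.6, -29.6, -7.6]]
308 [[-0.3, -29.9, -10.4], [0.2, -29.2, -11.0], [0.6, -30.5, -9.9]]
```

```bash
cat > fit.py <<'E'
import sys
from h import *
f=dict(np.load(f"pics/{sys.argv[1]}.npz"));H=f["hand_eye"]
hsv=cv2.cvtColor(f["color"],cv2.COLOR_RGB2HSV)
m=cv2.inRange(hsv,(3,120,40),(25,255,255));m[:225]=0;m[:,:305]=0;m[:,340:]=0
ys,xs=np.where(m>0)
P=np.array([pt(f,u,v,H)*1000 for u,v in zip(xs,ys)])
P=P[(P[:,1]>-40)&(P[:,1]<10)&(abs(P[:,0])<3)]
def line(a,b,l):  # b = p*a+q robust
    p=np.polyfit(a,b,1)
    for _ in range(4):
        e=abs(b-np.polyval(p,a));k=e<max(.5,2*np.median(e));p=np.polyfit(a[k],b[k],1)
    print(l,p.round(4),"deg",np.degrees(np.arctan(p[0])).round(2),k.sum());return p
k=(P[:,2]<6)&(P[:,2]>-11)&(P[:,1]<-24)
pt_=line(P[k,2],P[k,1],"top y(z)")
k=(P[:,1]>-22)&(P[:,1]<-5)&(P[:,2]>5)
pf=line(P[k,1],P[k,2],"front z(y)")
print("z min of top",np.percentile(P[:,2],[0,1,3]).round(1),"y range",np.percentile(P[:,1],[1,99]).round(1))
# leg pixels
for v in range(214,246,2):
    q=np.median([pt(f,u,v,H)*1000 for u in (319,320,321)],axis=0)
    if q[1]<60: print(v,q.round(1).tolist(),end=" ")
print()
E
python3 fit.py w8; python3 fit.py w7
```

```text
top y(z) [  0.1056 -28.7732] deg 6.03 410
front z(y) [-0.1116  9.0426] deg -6.37 133
z min of top [-12.1 -11.5 -10.4] y range [-30.6  -4.5]
220 [0.2, 43.7, 2.2] 222 [0.2, 42.0, 1.5] 224 [0.2, 39.5, 1.1] 226 [0.2, 37.5, 0.5] 228 [0.2, 36.2, -0.3] 230 [0.2, 20.7, 4.8] 232 [0.2, 18.2, 4.6] 234 [0.2, 14.7, 4.9] 236 [0.2, 11.0, 5.3] 238 [0.2, 7.1, 5.9] 240 [0.2, 3.4, 6.4] 242 [0.2, -6.7, 10.0] 244 [0.2, -10.0, 10.4] 
top y(z) [  0.1197 -28.843 ] deg 6.83 388
front z(y) [-0.1209  9.1354] deg -6.9 140
z min of top [-11.5 -11.   -9.8] y range [-30.6  -4.8]
220 [0.4, 43.2, 2.6] 222 [0.4, 41.8, 1.7] 224 [0.4, 39.3, 1.3] 226 [0.4, 38.2, 0.4] 228 [0.4, 36.5, -0.3] 230 [0.4, 21.4, 4.7] 232 [0.4, 18.2, 4.8] 234 [0.4, 14.1, 5.4] 236 [0.4, 10.8, 5.6] 238 [0.4, 6.3, 6.4] 240 [0.4, 3.3, 6.6] 242 [0.4, -6.3, 9.9] 244 [0.4, -9.7, 10.5]
```

```bash
python3 - <<'E'
from h import *
f=dict(np.load("pics/w8.npz"));H=f["hand_eye"]
P=np.array([pt(f,u,v,H) for v in range(20,240,8) for u in list(range(20,220,8))+list(range(450,630,8))])*1000
k=abs(P[:,1]-149)<10;Q=P[k]
A=np.c_[Q[:,0],Q[:,2],np.ones(len(Q))]
for _ in range(4):
    c=np.linalg.lstsq(A,Q[:,1],rcond=None)[0];e=abs(Q[:,1]-A@c);g=e<3;A=A[g];Q=Q[g]
print(c, "deg tilt x,z",np.degrees(c[:2]),len(Q))
E
python3 -m jog '3 0 0 0 0 0 0;3 0 0 0 0 0 0;0 0 0 0 0 0 0;0 0 0 0 0 0 0;0 0 0 0 0 0 0'; python3 -m jog '0 0 0 0 0 0 0;0 0 0 0 0 0 0;0 0 0 0 0 0 0;0 0 0 0 0 0 0;0 0 0 0 0 0 0'; python3 snap.py w9; python3 fit.py w9; python3 snap.py s9 side;  python3 go.py 0.5091 0.1125 0.150 -72.9
```

```text
[5.07442043e-04 2.64088522e-04 1.50257984e+02] deg tilt x,z [0.02907429 0.01513116] 1271
clock: 15.65
tcp_pos: [0.5098, 0.1143, 0.1497]
orientation: [-1.249, 0.923, -1.024]
contact_force: [-0.1, -0.3, -0.7]
grip_width: 0.0091
clock: 16.07
tcp_pos: [0.5095, 0.1142, 0.1493]
orientation: [-1.249, 0.922, -1.024]
contact_force: [0.4, 0.3, -0.9]
grip_width: 0.0094
16.0667 [0.5095 0.1142 0.1493] [ 0.4  0.3 -0.9]
top y(z) [  0.1042 -28.89  ] deg 5.95 413
front z(y) [-0.1064  9.0665] deg -6.07 136
z min of top [-12.7 -11.2 -10.5] y range [-30.7  -4.9]
220 [0.2, 43.6, 2.2] 222 [0.2, 40.9, 1.8] 224 [0.2, 40.1, 0.8] 226 [0.2, 38.0, 0.2] 228 [0.2, 35.9, -0.3] 230 [0.2, 21.0, 4.6] 232 [0.2, 17.3, 4.9] 234 [0.2, 14.7, 4.8] 236 [0.2, 11.1, 5.2] 238 [0.2, 7.5, 5.6] 240 [0.2, 4.1, 6.0] 242 [0.2, -6.5, 9.8] 244 [0.2, -9.8, 10.3] 
16.1167 [0.5095 0.1141 0.1494] [-0.4  0.4  0.1]
tcp [0.5095 0.1141 0.1494] F [ 0.3 -0.5 -0.1] w 0.0089 t 16.1667
rot deg [-5.99  0.02 -0.  ] | shift in current axes mm [ 1.4 -0.7 -0.8] | in target axes [ 1.4 -0.6 -0.9]
```

```bash
python3 - <<'E'
from h import *
f=dict(np.load("pics/w9.npz"))
c2=f["color"][186:250,290:350,::-1];cv2.imwrite("pics/w9d.png",cv2.resize(cv2.convertScaleAbs(c2,alpha=1.6),None,fx=9,fy=9,interpolation=cv2.INTER_NEAREST))
s=dict(np.load("pics/s9.npz"))
c=s["color"][180:230,270:330,::-1];cv2.imwrite("pics/s9c.png",cv2.resize(cv2.convertScaleAbs(c,alpha=1.5),None,fx=12,fy=12,interpolation=cv2.INTER_CUBIC))
E
```

```text
(no output)
```

View pics/w9d.png

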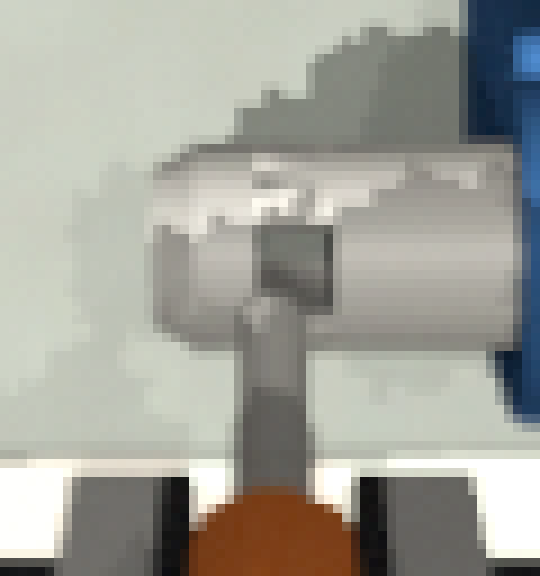

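View pics/s9c.png

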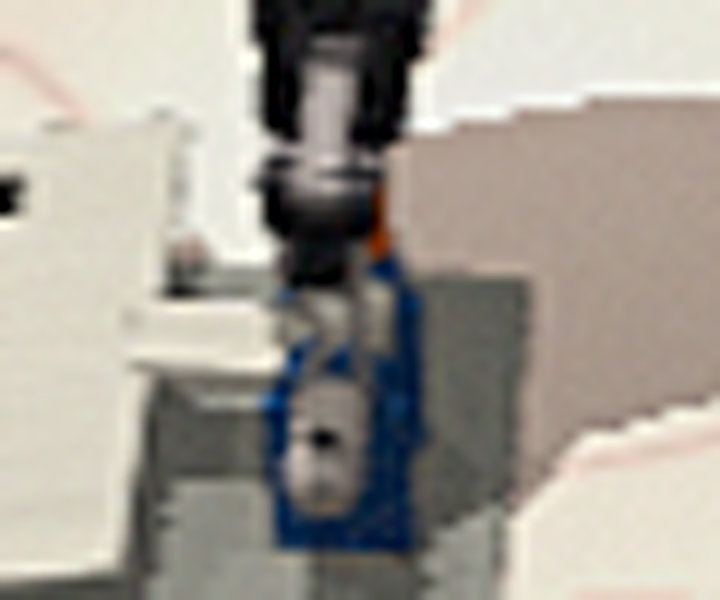

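```bash
python3 - <<'E'
from h import *
s=dict(np.load("pics/s9.npz"))
tip=onz(s,300.0,211.0,.101);hole=onz(s,296.4,215.9,.079);print("side tip",tip.round(4),"hole",hole.round(4))
a=np.radians(17.1);ex=np.array([np.cos(a),np.sin(a),0]);ey=np.array([-np.sin(a),np.cos(a),0])
d=hole-tip;print("side: hole-tip in stand x,y mm",(d@ex*1000).round(1),(d@ey*1000).round(1))
f=dict(np.load("pics/w9.npz"));T=f["T"]
tcp=np.array([.5095,.1142,.1493])
def px(x,y): return 290+x/9-.5,186+y/9-.5
L=onz(f,*px(255,260),.079,T);Rr=onz(f,*px(334,260),.079,T);print("hole L,R,mid",L.round(4),Rr.round(4),((L+Rr)/2).round(4),np.linalg.norm(L-Rr))
t=onz(f,*px(295,218),.079,T);b=onz(f,*px(322,314),.079,T)
u=onz(f,*px(420,145),.07,T);l=onz(f,*px(420,350),.07,T)
for n,q in (("L",L),("R",Rr),("top",t),("bot",b),("shank up",u),("shank lo",l)): print(n,((q-tcp)@ex*1000).round(2),((q-tcp)@ey*1000).round(2))
for x,y in ((274,300),(274,440)):
    q=onz(f,*px(x,y),.105 if y<350 else .13,T);print("leg",((q-tcp)@ex*1000).round(2),((q-tcp)@ey*1000).round(2))
E
```

```text
side tip [0.5037 0.108  0.101 ] hole [0.5141 0.1123 0.079 ]
side: hole-tip in stand x,y mm 11.2 1.0
hole L,R,mid [0.5128 0.1166 0.079 ] [0.5147 0.1104 0.079 ] [0.5137 0.1135 0.079 ] 0.0065147637601018936
L 3.86 1.35
R 3.85 -5.16
top 7.41 -1.94
bot -0.74 -4.19
shank up 11.71 -12.66
shank lo -6.35 -12.82
leg 7.23 -0.22
leg 4.5 -0.21
```

```bash
python3 -m jog '0 0 0 0.8 0.6 5.5 0;0 0 0 0.9 0.6 5.4 0;0 0 0 0 6 -0.6 0;0 0 0 0 6 -0.6 0;0 0 0 0 4 -0.4 0'; python3 -m jog '0 0 0 0 0 0 0;0 0 0 0 0 0 0;0 0 0 0 0 0 0;0 0 0 0 0 0 0;0 0 0 0 0 0 0'; python3 snap.py w10; python3 - <<'E'
from h import *
from bench import r
f=dict(np.load("pics/w10.npz"))
c2=f["color"][186:250,290:350,::-1];cv2.imwrite("pics/w10d.png",cv2.resize(cv2.convertScaleAbs(c2,alpha=1.6),None,fx=9,fy=9,interpolation=cv2.INTER_NEAREST))
o=r.get_obs();a=np.radians(17.1);ex=np.array([np.cos(a),np.sin(a),0]);ey=np.array([-np.sin(a),np.cos(a),0])
d=o["tcp_pos"]-np.array([.5095,.1142,.1493]);print("moved",(d@ex*1000).round(2),(d@ey*1000).round(2),d[2]*1000)
E
```

```text
clock: 16.58
tcp_pos: [0.5201, 0.1156, 0.1321]
orientation: [-1.25, 0.923, -1.024]
contact_force: [-0.3, -0.5, -0.0]
grip_width: 0.009
clock: 17.0
tcp_pos: [0.5206, 0.1158, 0.1335]
orientation: [-1.249, 0.922, -1.024]
contact_force: [0.1, -0.9, -0.8]
grip_width: 0.009
17.0 [0.5206 0.1158 0.1335] [ 0.1 -0.9 -0.8]
moved 11.09 -1.77 -15.790958263861038
```

View pics/w10d.png

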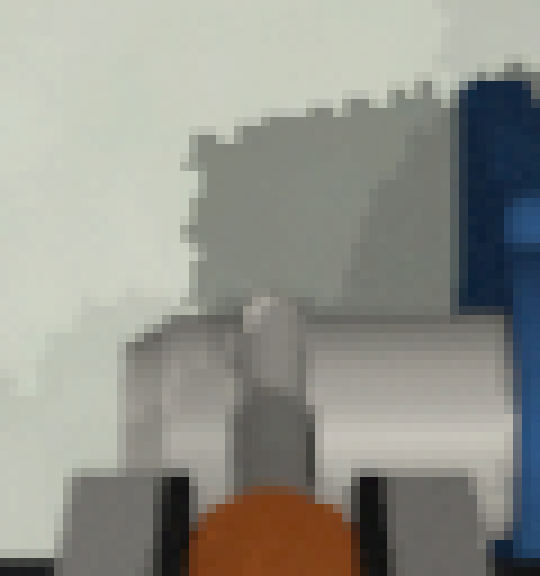

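```bash
python3 -m jog '0 0 0 0 1 -0.1 0;0 0 0 0 1 -0.1 0;0 0 0 0 1 -0.1 0;0 0 0 0 1 -0.1 0;0 0 0 0 1 -0.1 0'; python3 -m jog '0 0 0 0 1 -0.1 0;0 0 0 0 1 -0.1 0;0 0 0 0 0.5 -0.05 0;0 0 0 0 0.5 -0.05 0;0 0 0 0 0 0 0'
```

```text
clock: 17.47
tcp_pos: [0.5205, 0.1157, 0.1281]
orientation: [-1.249, 0.922, -1.024]
contact_force: [-0.0, 0.0, -0.4]
grip_width: 0.009
clock: 17.88
tcp_pos: [0.5205, 0.1157, 0.1251]
orientation: [-1.249, 0.922, -1.024]
contact_force: [-0.2, 0.1, -0.5]
grip_width: 0.0088
```

```bash
python3 -m jog '0 0 0 0 0.7 -0.07 0;0 0 0 0 0.7 -0.07 0;0 0 0 0 0.7 -0.07 0;0 0 0 0 0.7 -0.07 0;0 0 0 0 0 0 0'; python3 -m jog '0 0 0 0 0.7 -0.07 0;0 0 0 0 0.7 -0.07 0;0 0 0 0 0.7 -0.07 0;0 0 0 0 0.7 -0.07 0;0 0 0 0 0 0 0'
```

```text
clock: 18.3
tcp_pos: [0.5205, 0.1157, 0.1223]
orientation: [-1.249, 0.922, -1.024]
contact_force: [0.4, -0.1, -0.1]
grip_width: 0.0092
clock: 18.72
tcp_pos: [0.5205, 0.1157, 0.1194]
orientation: [-1.249, 0.922, -1.024]
contact_force: [-0.5, 0.8, -0.1]
grip_width: 0.0094
```

```bash
python3 -m jog '0 0 0 0 1 -0.1 0;0 0 0 0 1 -0.1 0;0 0 0 0 1 -0.1 0;0 0 0 0 1 -0.1 0;0 0 0 0 0 0 0'; python3 snap.py s11 side; python3 snap.py w11; python3 - <<'E'
from h import *
s=dict(np.load("pics/s11.npz"))
c=s["color"][180:230,270:330,::-1];cv2.imwrite("pics/s11c.png",cv2.resize(cv2.convertScaleAbs(c,alpha=1.5),None,fx=12,fy=12,interpolation=cv2.INTER_CUBIC))
f=dict(np.load("pics/w11.npz"))
c2=f["color"][186:280,280:360,::-1];cv2.imwrite("pics/w11d.png",cv2.resize(cv2.convertScaleAbs(c2,alpha=1.6),None,fx=6,fy=6,interpolation=cv2.INTER_NEAREST))
E
```

```text
clock: 19.13
tcp_pos: [0.5205, 0.1157, 0.1153]
orientation: [-1.249, 0.922, -1.024]
contact_force: [-0.1, 0.9, -0.7]
grip_width: 0.0093
19.1333 [0.5205 0.1157 0.1153] [-0.1  0.9 -0.7]
19.1833 [0.5205 0.1157 0.1154] [0.4 0.  0.1]
```

View pics/s11c.png

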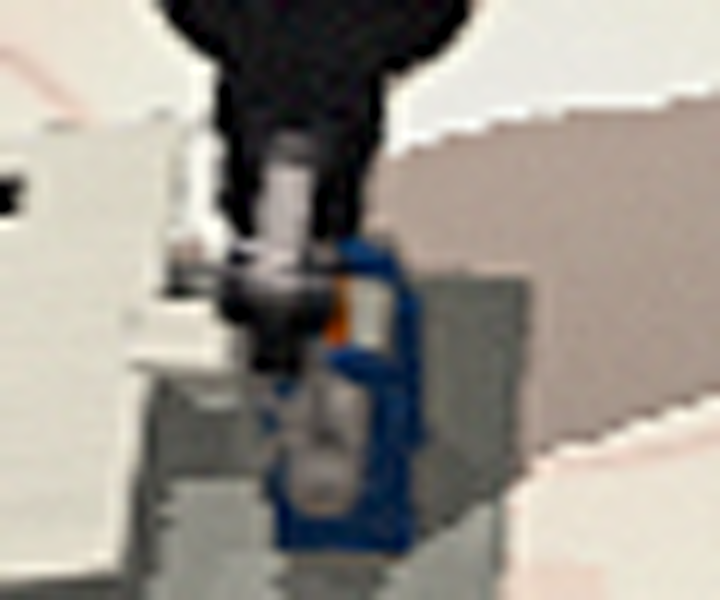

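View pics/w11d.png

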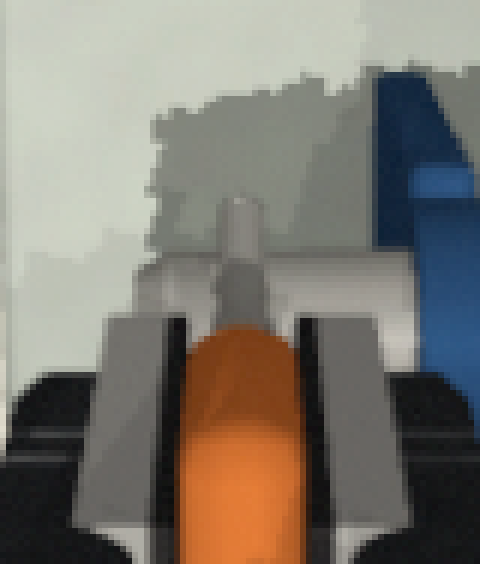

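The straight leg enters the hole at (322,430) in the side crop, and the sprung leg is still clear in front of the shank. I'm continuing down.

```bash
python3 -m jog '0 0 0 0 1 -0.1 0;0 0 0 0 1 -0.1 0;0 0 0 0 1 -0.1 0;0 0 0 0 1 -0.1 0;0 0 0 0 0 0 0'; python3 -m jog '0 0 0 0 1 -0.1 0;0 0 0 0 1 -0.1 0;0 0 0 0 1 -0.1 0;0 0 0 0 1 -0.1 0;0 0 0 0 0 0 0'
```

```text
clock: 19.65
tcp_pos: [0.5208, 0.1158, 0.1115]
orientation: [-1.249, 0.922, -1.024]
contact_force: [0.2, 0.3, -0.9]
grip_width: 0.0088
clock: 20.07
tcp_pos: [0.5212, 0.116, 0.1081]
orientation: [-1.248, 0.921, -1.025]
contact_force: [-0.4, -0.0, 5.7]
grip_width: 0.0088
```

```bash
python3 -m jog '0 0 0 0 0.7 -0.07 0;0 0 0 0 0.7 -0.07 0;0 0 0 0 0.7 -0.07 0;0 0 0 0 0 0 0;0 0 0 0 0 0 0'
```

```text
clock: 20.48
tcp_pos: [0.5214, 0.1161, 0.1065]
orientation: [-1.248, 0.921, -1.025]
contact_force: [-2.4, -0.4, 8.9]
grip_width: 0.0091
```

```bash
python3 -m jog '0 0 0 0 0.7 -0.07 0;0 0 0 0 0.7 -0.07 0;0 0 0 0 0.7 -0.07 0;0 0 0 0 0 0 0;0 0 0 0 0 0 0'
```

```text
clock: 20.9
tcp_pos: [0.5213, 0.116, 0.104]
orientation: [-1.248, 0.921, -1.025]
contact_force: [0.1, 0.6, 5.0]
grip_width: 0.0094
```

```bash
python3 -m jog '0 0 0 0 0.7 -0.07 0;0 0 0 0 0.7 -0.07 0;0 0 0 0 0.7 -0.07 0;0 0 0 0 0 0 0;0 0 0 0 0 0 0'
```

```text
clock: 21.32
tcp_pos: [0.5212, 0.116, 0.1017]
orientation: [-1.248, 0.921, -1.025]
contact_force: [-0.7, 0.0, 4.7]
grip_width: 0.0093
```

Going down smoothly, with the force past its peak. I'm continuing to the seat (TCP about 0.092).

```bash
python3 -m jog '0 0 0 0 0.8 -0.08 0;0 0 0 0 0.8 -0.08 0;0 0 0 0 0.8 -0.08 0;0 0 0 0 0.8 -0.08 0;0 0 0 0 0 0 0'; python3 -m jog '0 0 0 0 0.7 -0.07 0;0 0 0 0 0.7 -0.07 0;0 0 0 0 0.7 -0.07 0;0 0 0 0 0 0 0;0 0 0 0 0 0 0'
```

```text
clock: 21.73
tcp_pos: [0.5209, 0.116, 0.0981]
orientation: [-1.248, 0.922, -1.024]
contact_force: [1.9, 0.7, -1.4]
grip_width: 0.0091
clock: 22.15
tcp_pos: [0.5208, 0.1159, 0.0956]
orientation: [-1.249, 0.922, -1.024]
contact_force: [3.5, 0.9, -1.8]
grip_width: 0.0093
```

```bash
python3 -m jog '0 0 0 0 0.6 -0.06 0;0 0 0 0 0.6 -0.06 0;0 0 0 0 0.6 -0.06 0;0 0 0 0 0 0 0;0 0 0 0 0 0 0'
```

```text
clock: 22.57
tcp_pos: [0.5207, 0.1158, 0.0939]
orientation: [-1.249, 0.922, -1.024]
contact_force: [3.6, 0.4, -2.5]
grip_width: 0.0089
```

```bash
python3 -m jog '0 0 0 0 0.6 -0.06 0;0 0 0 0 0.6 -0.06 0;0 0 0 0 0.6 -0.06 0;0 0 0 0 0 0 0;0 0 0 0 0 0 0'
```

```text
clock: 22.98
tcp_pos: [0.5204, 0.1157, 0.092]
orientation: [-1.25, 0.923, -1.024]
contact_force: [2.9, -0.5, -1.7]
grip_width: 0.0088
```

```bash
python3 -m jog '0 0 0 0 0.5 -0.05 0;0 0 0 0 0.5 -0.05 0;0 0 0 0 0.5 -0.05 0;0 0 0 0 0 0 0;0 0 0 0 0 0 0'
```

```text
clock: 23.4
tcp_pos: [0.5206, 0.1157, 0.0908]
orientation: [-1.249, 0.922, -1.024]
contact_force: [0.9, 0.3, 2.9]
grip_width: 0.0089
```

```bash
python3 -m jog '0 0 0 0 0.6 -0.06 0;0 0 0 0 0.6 -0.06 0;0 0 0 0 0.6 -0.06 0;0 0 0 0 0 0 0;0 0 0 0 0 0 0'; python3 snap.py w12; python3 snap.py s12 side; python3 fit.py w12; python3 - <<'E'
from h import *
s=dict(np.load("pics/s12.npz"))
c=s["color"][180:230,270:330,::-1];cv2.imwrite("pics/s12c.png",cv2.resize(cv2.convertScaleAbs(c,alpha=1.5),None,fx=12,fy=12,interpolation=cv2.INTER_CUBIC))
E
```

```text
clock: 23.82
tcp_pos: [0.5209, 0.1159, 0.0897]
orientation: [-1.249, 0.922, -1.025]
contact_force: [-1.4, -0.1, 10.2]
grip_width: 0.0089
23.8167 [0.5209 0.1159 0.0897] [-1.4 -0.1 10.2]
23.8667 [0.5209 0.1159 0.0897] [-1.9 -0.   9.9]
top y(z) [  0.1006 -28.8689] deg 5.75 431
front z(y) [-0.1044  9.1141] deg -5.96 124
z min of top [-12.3 -11.3 -10.4] y range [-30.7  -5. ]
220 [0.2, 43.9, 2.1] 222 [0.2, 41.3, 1.7] 224 [0.2, 39.3, 1.1] 226 [0.2, 38.2, 0.2] 228 [0.2, 36.3, -0.4] 230 [0.2, 21.2, 4.5] 232 [0.2, 17.2, 5.0] 234 [0.2, 14.5, 4.9] 236 [0.2, 11.4, 5.1] 238 [0.2, 7.7, 5.6] 240 [0.2, 3.2, 6.4] 242 [0.2, -6.9, 10.0] 244 [0.2, -10.0, 10.4]
```

View pics/w12.png

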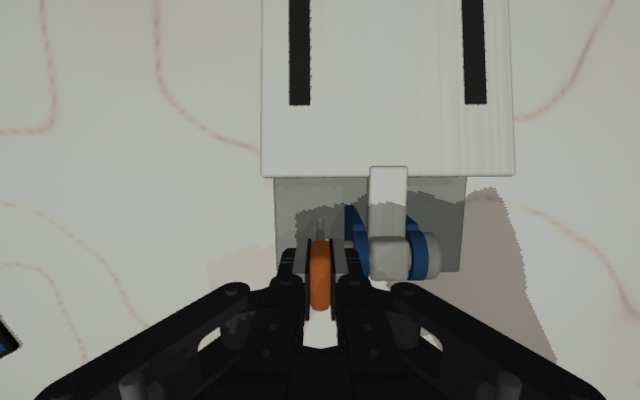

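View pics/s12c.png

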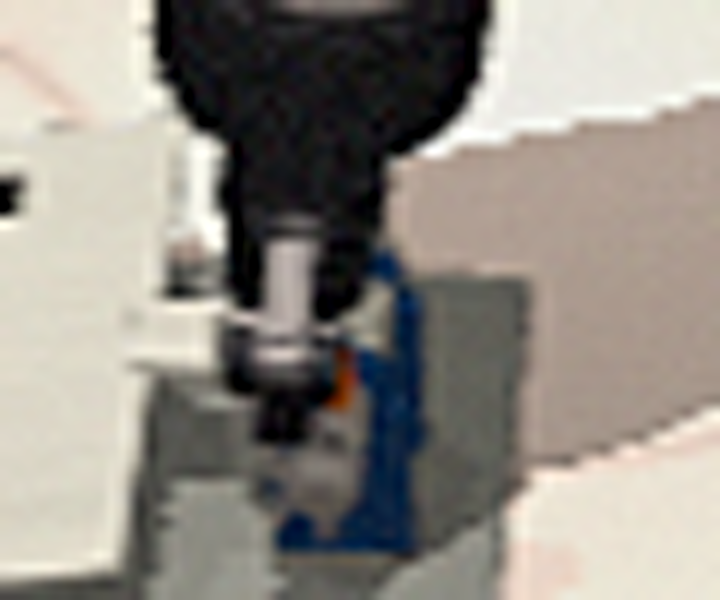

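```bash
python3 -m jog '0 0 0 0 -1 0.1 0;0 0 0 0 -0.8 0.08 0;0 0 0 0 0 0 0;0 0 0 0 0 0 0;0 0 0 0 0 0 0.05'
```

```text
clock: 24.33
tcp_pos: [0.5206, 0.1158, 0.0907]
orientation: [-1.249, 0.922, -1.024]
contact_force: [-0.9, 0.7, 2.6]
grip_width: 0.0089
```

```bash
python3 -m jog '0 0 0 0 0 0 0.2;0 0 0 0 0 0 0.3;0 0 0 0 0 0 0.35;0 0 0 0 0 0 0.35;0 0 0 0 0 0 0.35'; python3 snap.py w13
```

```text
clock: 24.75
tcp_pos: [0.5205, 0.1157, 0.0905]
orientation: [-1.25, 0.923, -1.024]
contact_force: [0.0, -0.5, -0.1]
grip_width: 0.0302
24.75 [0.5205 0.1157 0.0905] [ 0.  -0.5 -0.1]
```

View pics/w13.png

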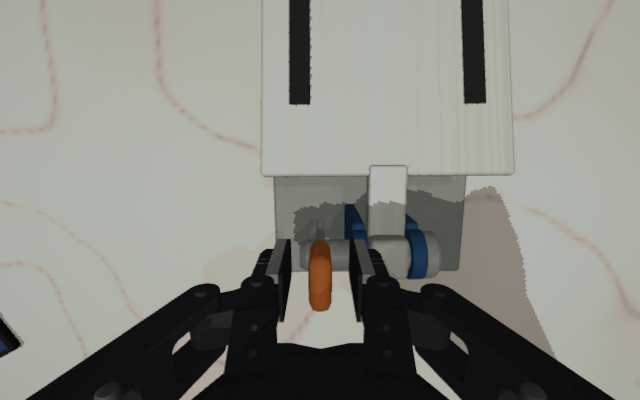

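The clip is free, with both pads clear of the orange grip at (320,275). I'm lifting straight up along the clip and then checking.

```bash
python3 -m jog '0 0 0 0 -5 0.5 0.35;0 0 0 0 -10 1 0.35;0 0 0 0 -20 2 0.35;0 0 0 0 -30 3 0.35;0 0 0 0 -30 3 0.35'; python3 -m jog '-3 0 0 0 -15 0 0.35;-3 0 0 0 0 0 0.35;0 0 0 0 0 0 0.35;0 0 0 0 0 0 0.35;0 0 0 0 0 0 0.35'; python3 snap.py w14; python3 snap.py s14 side;python3 - <<'E'
from h import *
f=dict(np.load("pics/w14.npz"));T=f["T"]
hsv=cv2.cvtColor(f["color"],cv2.COLOR_RGB2HSV)
m=cv2.inRange(hsv,(3,130,50),(25,255,255));m[:100]=0;m[290:]=0;m[:,:270]=0;m[:,380:]=0
ys,xs=np.where(cv2.erode(m,np.ones((3,3)))>0);A=np.array([pt(f,x,y,T) for x,y in zip(xs,ys)]);k=abs(A[:,2]-.115)<.02;A=A[k]
top=A[A[:,2]>np.percentile(A[:,2],90)-.003]
print("grip top z",np.percentile(A[:,2],[50,90,97]).round(4),"mean",top.mean(0).round(4),cv2.minAreaRect(np.array(top[:,:2]*1000,np.float32)))
a=np.radians(17.1);ex=np.array([np.cos(a),np.sin(a),0]);ey=np.array([-np.sin(a),np.cos(a),0])
rel=top-np.array([.5132,.1136,0]);print("rel hole x range",np.percentile(rel@ex*1000,[1,50,99]).round(1),"y",np.percentile(rel@ey*1000,[1,50,99]).round(1))
p=np.polyfit(rel@ex,top[:,2],1);print("top slope deg",np.degrees(np.arctan(p[0])))
c=f["color"][120:290,220:420,::-1];cv2.imwrite("pics/w14c.png",cv2.resize(c,None,fx=4,fy=3.5,interpolation=cv2.INTER_CUBIC))
s=dict(np.load("pics/s14.npz"));c=s["color"][160:235,260:340,::-1];cv2.imwrite("pics/s14c.png",cv2.resize(cv2.convertScaleAbs(c,alpha=1.5),None,fx=8,fy=8,interpolation=cv2.INTER_CUBIC))
E
```

```text
clock: 25.22
tcp_pos: [0.5196, 0.1156, 0.1877]
orientation: [-1.25, 0.923, -1.023]
contact_force: [0.7, -0.3, -0.2]
grip_width: 0.0302
clock: 25.63
tcp_pos: [0.518, 0.115, 0.2007]
orientation: [-1.336, 0.986, -0.986]
contact_force: [0.5, -0.0, -0.9]
grip_width: 0.0298
25.6333 [0.518  0.115  0.2007] [ 0.5 -0.  -0.9]
25.6833 [0.5178 0.1149 0.2005] [ 0.1 -1.  -0.2]
grip top z [0.1195 0.1207 0.1212] mean [0.5189 0.1153 0.1197] ((518.1846923828125, 115.23941040039062), (22.57445526123047, 7.001919269561768), 17.283002853393555)
rel hole x range [-5.   6.1 16.2] y [-3.4 -0.3  3.6]
top slope deg -2.1898292625073146
```

View pics/w14c.png

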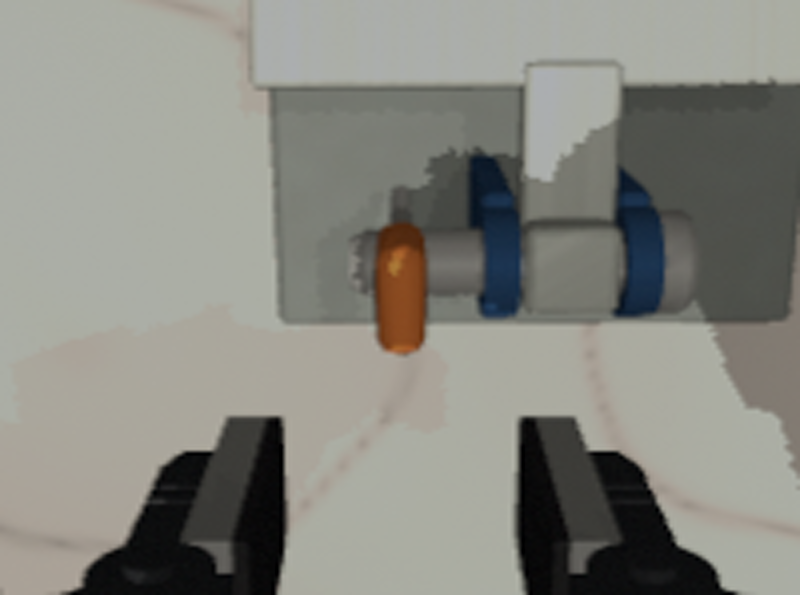

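View pics/s14c.png

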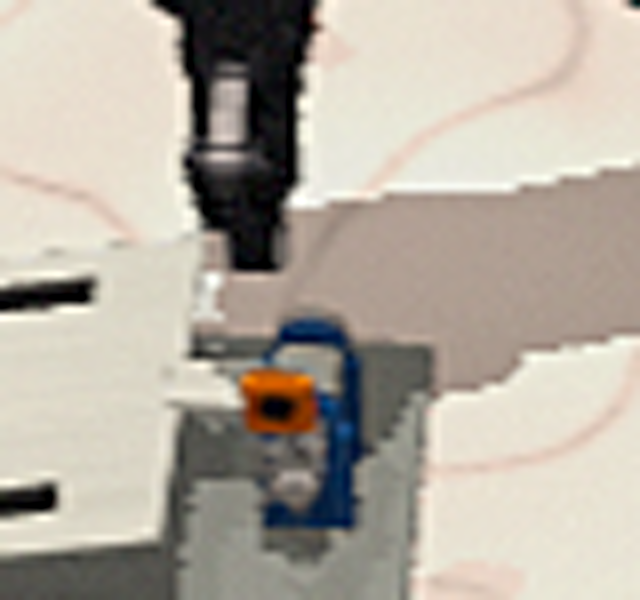

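```bash
python3 -c "
from bench import r
o=r.get_obs();print(o['clock'],o['contact_force'],o['qvel'])
print(r.hand_in())"
```

```text
25.7333 [-0.51848792 -0.12760745 -0.38136685] [ 0.00100569  0.00125203  0.00054988 -0.00428982 -0.00078431  0.00466292
  0.00036387]
the job is handed in; nothing more can be done
None
```

The pin is fully home and the clip sits fully down through its hole. I released it and handed the job in at 25.7 s. The hand-in reports no verdict, so these are my own checks only.

**Pin:** I pushed it by its head at about 8 N until it stopped, peaking at about 15 N. The head still lies against the fork in the last picture.

**Clip:** It came out of the caddy leaning about 6° in the jaws, so I tilted the tool to stand it upright. The straight leg found the hole with no contact force. The sprung leg took a peak of about 9 N, then snapped round and drew the clip down. I pressed to about 10 N against the seat, then eased off and let go.

**Last checks:**

| Check | Measured | Expected |
|---|---|---|
| Top of the grip above the desk | 120 to 121 mm | 120 to 121 mm when fully down |
| Clip yaw | 17.3° | 17.1° (stand) |
| Clip lean | about 2° | under 11.5° |
| Outside force on the tool | about 0, arm clear | none |

**Disagreements:**
- The grip's centre measured about 5.5 mm from the hole along the stand's x, where 4 mm was expected. That is within camera error and the small lean.
- The seat height worked out from the arm's own position came out 1 to 3 mm low, while the camera height agreed with a full seat.
- I did not measure the bystanders at the end. The arm stayed well clear of them and nothing touched them that I noticed.

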